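# Set the turret cap and tip the small steel balls out of the dispenser

### The arm

A 6-joint arm with a two-finger parallel gripper is mounted at the origin on the work surface; the furniture and walls round the work are solid. World frame = base frame: x ahead of the robot, y to its left, z up, the work surface at z = 0. Lengths are in mm, angles in rad, forces in N, time in s.
With the tool pointing down it reaches from about 400 to 925 mm from the base axis. Payload 12.5 kg.
Tool frame: the origin (TCP) lies at the very end of the fingers, on their centre line; the grasp point (between the pads) lies 19 mm behind it (env.grip_point_offset is the distance from the TCP to the grasp point, in mm); z points along the fingers, y is the direction in which the jaws open and shut (so a half turn about z gives the same grasp; the last joint's range is limited). The gripper opens to 95 mm and grips with 3 to 60 N. Pads are 20 mm wide; open, the fingers measure 119 mm over their backs; the gripper's body (75 mm by 180 mm) begins 59 mm behind the grasp point.
Start: joints at [1.053, 0.491, 1.559, -0, 1.092, -0.106], TCP at [250.148, 572.776, 214.661] pointing down, gripper open.
Joint ranges: [-3.1, 3.1], [-0.84, 2.19], [0.05, 2.79], [-1.13, 4.28], [0.06, 2.93], [-2.69, 2.69]. Speed limits (rad/s): [2.22, 2.22, 2.79, 3.14, 3.14, 3.14].

### API

Orientations are given as [roll, pitch, yaw] about the fixed x, y, z axes, in that order (R = Rz(yaw) Ry(pitch) Rx(roll)).
In Python, from cell import env gives the robot as it stands.
- The arm moves only by the tool drive_tool, never from a script. Its argument "commands" is a list of rows, each an object of numbers: "dx", "dy", "dz": the shift along the world's x, y, z in mm; "yaw": the turn about the world's z in degrees. In form: [{"dx": .., "dy": .., "dz": .., "yaw": ..}, ...]. A call has 1 to 5 rows; each row shifts and turns the commanded pose from where the row before left it; what a row does not reach is not made up. A row lasts 1/12 s, in which the tool goes at most 41.7 mm and 7.16 degrees, less where a joint would pass 70% of its speed; a pose out of reach is approached as far as the arm can. A call with a gripper value outside its range is refused whole. "grip" is the opening, from 0 (shut) to 1 (fully open), set as the call begins (left out, the last holds). The fingers move at their own pace and stop on an object; the grip force is fixed at half the most. Time passes only in rows, so rows that do not move let the fingers close. It gives the time, the measured TCP pose, the force and the opening at its end, in the units of the state.
- env.state(): the state, without advancing time (a new reading comes with each control period).
- env.read_camera(name): name is "scene" or "top"; returns the picture (400x640x3 uint8, red, green, blue); there is no depth.
- env.calibration(name): a dict with "intrinsics" (3x3 intrinsics, pixels), "rvec" (rotation vector, rad) and "tvec" (3), from world to camera coordinates, as OpenCV has them. Camera axes: x right, y down, z forward; pixel columns grow to the right and rows downward; lengths in mm; the calibration is good to about 2 mm. A picture is of the moment at which its call begins. calibration takes no time and is no camera call.
- env.job_done(): hands the job in, once; it reports no verdict.
Trained networks look in the newest picture that a camera, given by its name, has taken for a name from the list of things; names that differ only in an ending like _2 or _b are one class to them, and where a whole thing is asked for, a point or a joint stands for the part that bears it (a point fixed in the world has none). Each returns a list of dicts, best first, with "conf" (0 to 1); they miss things now and then, are a little off and sometimes report something else, mostly with a low value. They report only what shows in the picture. A call takes as long as a camera call.
- env.trace(query, camera): "pixels" (400x640 bool, what is visible of it) and "pixel" ([column, row] in pixels, amid what is visible of it).
- env.place_of(query, camera): "pixel" ([column, row] in pixels: a listed point, or the origin of a listed thing).
The state is a dict: "t": time; "joints": joint angles; "qvel": joint speeds; "tau": joint torques, N m; "eef_pos": TCP position; "tcp_rot": TCP orientation; "ft_force": force on the tool from outside, world axes, zero at the start; "moment": the same for the moment, N m; "opening": opening from 0.0 (shut) to 1.0 (fully open).
Only numpy, scipy, OpenCV 4.12 (cv2) and the standard library are available. Lean on these libraries where they do the work, as an engineer would, in place of code of your own. Each camera call takes 0.05 s, during which the arm holds its last target.

### The job

The tipping dispenser holds two small steel balls above two large ones. Turn the white cap on top by its black bar until the middle-sized of its three holes is centred over the drum's outlet (the side with the orange tab, next to the tray), then tip the drum fully over towards the tray by the black bar handle on its side, so that both small balls roll out into the white tray while both large ones stay in the drum. Swing the drum back fully upright, let go, and leave the other things on the desk alone.

Things in the scene. Friction and masses are not known exactly. Their poses are not given: they have to be found in the camera images.
- cap_grip (a point): point on the drum's axis at the height to pinch the cap's black grip bar: bar 14 mm wide, 44 mm long, 30 mm high; its top is 8 mm above this point, the top of the white cap plate 22 mm below it. The bar's long direction is this point's y axis: fingers close along its x axis. An orange stripe marks the half of the bar nearer the middle hole. Turns with the cap, tips with the drum.
- middle_hole (a point): centre of the cap's middle-sized hole, 25 mm across, at the cap's upper face, 37 mm from the cap's axis, towards cap_grip's -y. The white cap is a disc 112 mm across, 5 mm thick, with two more holes: large (34 mm) towards cap_grip's -x, small (11 mm) towards its +y; it is blank towards +x.
- cap (a joint): turn of the cap on the drum, rad, growing counterclockwise seen from above. 0: blank part over the outlet; 1.571: middle hole centred over the outlet; 3.14: large hole; -1.571: small hole. Stops at -1.65 and 3.2. Stiff (0.06 N m), it stays where it is left; it starts between -0.75 and 0.9.
- outlet (a point): centre of the drum's outlet, a 31 mm square bore under the cap that holds the balls one behind the other, 32.5 mm from the drum's axis on the tray side (an orange tab on the drum's side marks it), at the underside of the cap plate. Tips with the drum.
- drum_hinge (a point): centre of the blue drum (108 mm across, 101 mm high), on its level tipping axis, which is this point's y axis; its x axis points to the tray while the drum is upright. 180 mm above the stand's underside. Tips with the drum. A fixed grey divider wall, its top 340 mm above the desk, stands between the robot and the stand, beside the handle.
- drum (a joint): tip of the drum, rad: 0 upright against its stop (as it starts), growing as its top moves over towards the tray; stop at 2.25. The balls begin to roll at about 1.7 to 1.9 and run out by 2.2, within about a second. Stiff hinge (0.45 N m), it stays where it is left.
- handle (a point): middle of the free part of the black round bar handle (13 mm thick, 47 mm long, parallel to the tipping axis), 107 mm along drum_hinge's +y and 72 mm off the axis. Drum upright: 65 mm behind the axis (away from the tray), 31 mm above it; straight above the axis at 1.12 rad; at 2.25 rad 65 mm on the tray side, 31 mm above. Fingers closing across it from above may stay vertical; it turns between them.
- tray (a point): centre of the inner floor of the white catch tray, fixed to the grey stand beside the drum: inside 138 x 108 mm (x, y), walls 33 mm above this floor. Its x axis points level from the drum to the tray, z up. It lies 93 mm from the tipping axis along x, 113 mm below it.
- small_ball_1_center (a point): centre of a small steel ball, 19 mm across; starts in the drum's bore above the large balls
- small_ball_2_center (a point): centre of a small steel ball, 19 mm across; starts in the drum's bore above the large balls
- large_ball_1_center (a point): centre of a large steel ball, 28 mm across; starts at the bottom of the drum's bore; must stay in the drum
- large_ball_2_center (a point): centre of a large steel ball, 28 mm across; starts at the bottom of the drum's bore; must stay in the drum
- tape_roll: bystander: roll of masking tape lying flat, 110 mm across, 24 mm high; origin at the centre of its underside
- oil_bottle: bystander: small oil bottle with red collar and pointed nozzle, 34 mm across, 96 mm high; origin at the centre of its underside
- hex_key_set: bystander: orange hex key holder lying flat, 33 x 97 x 21 mm; origin at the centre of its underside
- calculator: bystander: pocket calculator lying flat, 112 x 70 x 12 mm; origin at the centre of its underside

How it is judged (in metres and radians):
On the way, in this order (a step that is already met when the one before it is completed fails the run):
1. with the drum still upright, the cap's middle hole is over the outlet (value of joint cap between 1.391 and 1.751 rad and value of joint drum below 0.2 rad), for 0.2 s.
2. both small balls lie in the tray with the drum tipped (x of small_ball_1_center in the frame of tray between -0.072 and 0.072 m and y of small_ball_1_center in the frame of tray between -0.057 and 0.057 m and z of small_ball_1_center in the frame of tray between 0 and 0.03 m and x of small_ball_2_center in the frame of tray between -0.072 and 0.072 m and y of small_ball_2_center in the frame of tray between -0.057 and 0.057 m and z of small_ball_2_center in the frame of tray between 0 and 0.03 m and value of joint drum above 1.2 rad), for 0.2 s.
At the end, for the whole second after the job is handed in: The drum is back upright (joint drum under 0.1 rad) and released, both small balls are in the white tray (ball centre inside its walls and under 30 mm above its floor) and both large balls are in the drum (centre within 70 mm of drum_hinge) (value of joint drum below 0.1 rad and x of small_ball_1_center in the frame of tray between -0.072 and 0.072 m and y of small_ball_1_center in the frame of tray between -0.057 and 0.057 m and z of small_ball_1_center in the frame of tray between 0 and 0.03 m and x of small_ball_2_center in the frame of tray between -0.072 and 0.072 m and y of small_ball_2_center in the frame of tray between -0.057 and 0.057 m and z of small_ball_2_center in the frame of tray between 0 and 0.03 m and distance between each of large_ball_1_center, large_ball_2_center and drum_hinge below 0.07 m); the robot touches nothing.
It fails at once if a large ball leaves the drum (distance between any of large_ball_1_center, large_ball_2_center and drum_hinge above 0.085 m).
It fails at once if another thing on the desk is shoved more than 30 mm or knocked over (distance of any of tape_roll, oil_bottle, hex_key_set, calculator from where it was at the start of the episode above 0.03 m or angle between any of tape_roll, oil_bottle, hex_key_set, calculator's own z axis and vertical above 0.5 rad).
It also fails if it takes over 72 s, if anything falls off the work surface, if the arm or the gripper's body presses on something with over 40 N, if the wrist force passes 120 N, or if a joint passes its speed limit or range.

## Working session

There is one attempt and no reset: what is moved stays moved. The work goes in short steps, Python scripts to look and compute and a tool call to move; the robot and the scene stay as the last step left them, time stands still between calls to the robot, and variables do not carry over. Pictures are saved under pics/ and viewed, and the job is handed in when it is done.

Besides the shell and the picture viewer there is one more tool, called after "Request:" as name([rows], argument=value, ...), one row to a line, values as JSON. drive_tool: Moves the arm, as the interface text tells. Its arguments: {"type":"object","properties":{"commands":{"type":"array"},"grip":{"type":"number"}},"required":["commands"]}

```bash
ls; mkdir -p pics; cat > h.py <<'E'
import numpy as np, cv2
from cell import env
def cam(n):
    c=env.calibration(n);return np.array(c["intrinsics"],float),np.array(c["rvec"],float),np.array(c["tvec"],float).reshape(3)
def snap(n,f):
    im=env.read_camera(n);cv2.imwrite(f"pics/{f}.png",im[:,:,::-1]);return im
def ray(n,px):
    K,r,t=cam(n);R=cv2.Rodrigues(r)[0];d=R.T@np.linalg.inv(K)@np.array([px[0],px[1],1.]);return -R.T@t,d/np.linalg.norm(d)
def atz(n,px,z):
    o,d=ray(n,px);return o+d*(z-o[2])/d[2]
def tri(a,pa,b,pb):
    o1,d1=ray(a,pa);o2,d2=ray(b,pb);A=np.array([d1,-d2]).T
    s=np.linalg.lstsq(A,o2-o1,rcond=None)[0];p=o1+s[0]*d1;q=o2+s[1]*d2;return (p+q)/2,np.linalg.norm(p-q)
def proj(n,P):
    K,r,t=cam(n);return cv2.projectPoints(np.array(P,float).reshape(-1,1,3),r,t,K,None)[0].reshape(-1,2)
E
python3 - <<'E'
from h import *
np.set_printoptions(precision=1,suppress=True)
snap("scene","s0");snap("top","t0")
for q in ["cap_grip","middle_hole","outlet","drum_hinge","handle","tray"]:
    r={}
    for c in ["scene","top"]:
        l=env.place_of(q,c);r[c]=l
        print(q,c,[(np.array(x["pixel"]),round(x["conf"],2)) for x in l[:2]])
    if r["scene"] and r["top"]:print(tri("scene",r["scene"][0]["pixel"],"top",r["top"][0]["pixel"]))
for n in("scene","top"):print(ray(n,(320,200)))
print(env.state())
E
```

```text
pics
cap_grip scene [(array([354.3, 169.9]), 0.85)]
cap_grip top [(array([309.3, 156.1]), 0.73)]
(array([689.6, -24.3, 245.6]), np.float64(3.0560487642211203))
middle_hole scene [(array([359. , 173.8]), 0.85)]
middle_hole top [(array([306.2, 144.7]), 0.88)]
(array([717.7, -12. , 227.2]), np.float64(16.674274870337783))
outlet scene [(array([353.6, 169.3]), 0.74)]
outlet top [(array([301.8, 153.2]), 0.8)]
(array([697.9,  -3.7, 238.7]), np.float64(4.050381834342531))
drum_hinge scene [(array([354.8, 190.9]), 0.6)]
drum_hinge top [(array([312.8, 162.8]), 0.9), (array([222.5, 159.4]), 0.68)]
(array([685.6, -33.6, 188.3]), np.float64(4.374954610438497))
handle scene [(array([319.5, 191.1]), 0.85), (array([353.7, 168. ]), 0.21)]
handle top [(array([323.2, 206.4]), 0.62), (array([398. , 237.1]), 0.46)]
(array([566.4, -66.4, 218.8]), np.float64(12.591466498222413))
tray scene [(array([347. , 215.3]), 0.69), (array([357.5, 167. ]), 0.18)]
tray top [(array([285.5, 159.8]), 0.67), (array([324.6, 203.4]), 0.24)]
(array([711.6,  55.9,  67.4]), np.float64(3.0431017393563637))
(array([  191.5, -1052.6,   689.2]), array([ 0.3,  0.8, -0.4]))
(array([ 479.4,  -68.2, 1322.7]), array([ 0.1,  0. , -1. ]))
{'t': 0.7, 'joints': array([ 1.1,  0.5,  1.6,  0. ,  1.1, -0.1]), 'qvel': array([-0.,  0., -0., -0.,  0., -0.]), 'tau': array([ -0. , -61.2, -25.8,   0.1,   0. ,   0. ]), 'eef_pos': array([250.1, 572.8, 214.7]), 'tcp_rot': array([ 3.1, -0. ,  2.7]), 'ft_force': array([ 0.2, -0.1,  0.4]), 'moment': array([0., 0., 0.]), 'opening': 1.0001283979358624}
```

```bash
python3 - <<'E'
import cv2
t=cv2.imread("pics/t0.png");s=cv2.imread("pics/s0.png")
cv2.imwrite("pics/t0c.png",cv2.resize(t[90:240,220:420],None,fx=4,fy=4,interpolation=2))
cv2.imwrite("pics/s0c.png",cv2.resize(s[110:260,260:460],None,fx=4,fy=4,interpolation=2))
E
```

```text
(no output)
```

View pics/t0.png

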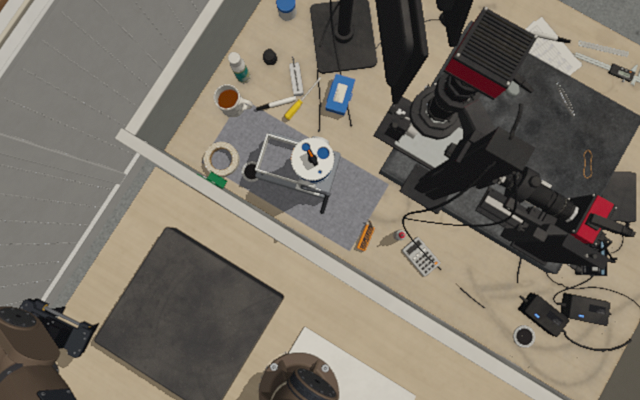

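View pics/s0.png

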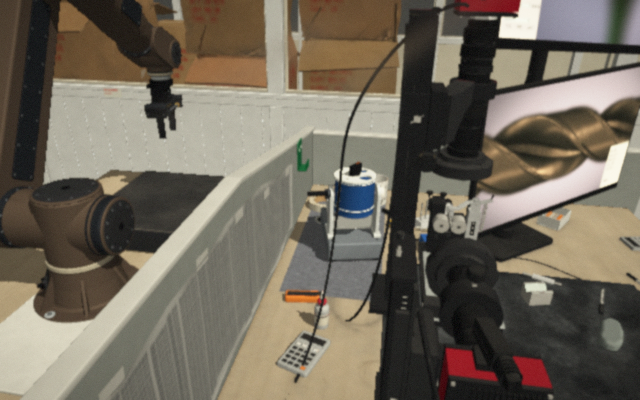

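View pics/t0c.png

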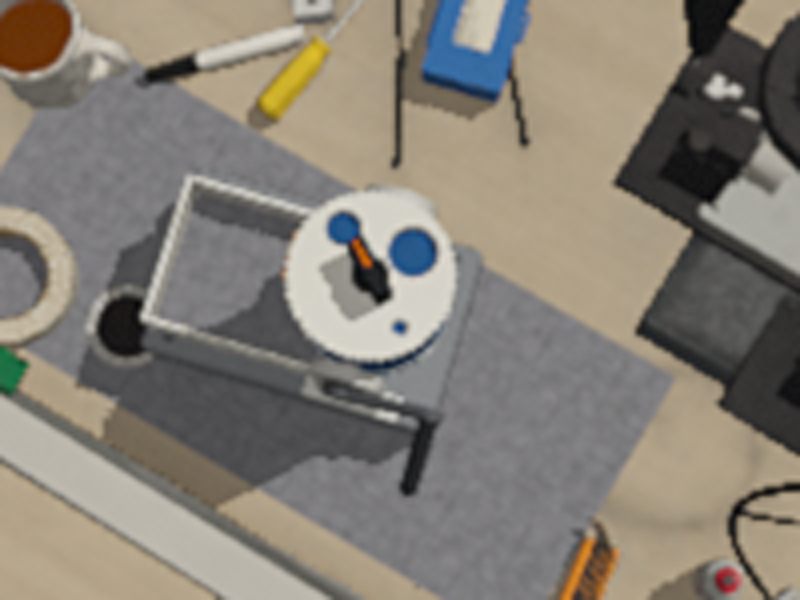

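View pics/s0c.png

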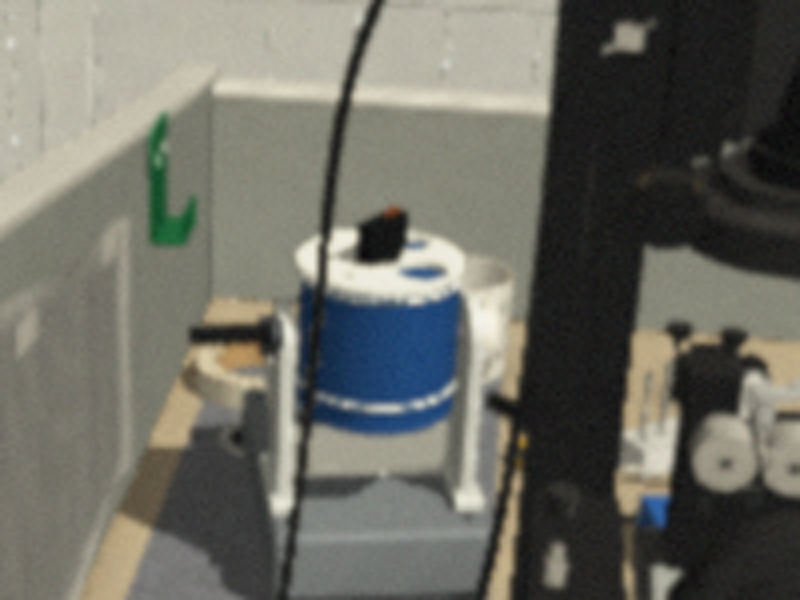

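```bash
cat > fit.py <<'E'
from h import *
from scipy.optimize import least_squares
np.set_printoptions(precision=2,suppress=True)
# model in hinge frame (x to tray, y toward handle, z up)
def model(p):
    x,y,z,yaw,q=p
    def W(v): c,s=np.cos(yaw),np.sin(yaw);return np.array([x+c*v[0]-s*v[1],y+s*v[0]+c*v[1],z+v[2]])
    H=55.5 # cap top above hinge, 101/2+5
    # q: cap joint. at q=1.571 middle hole (-y of grip) at +x => dir angle of middle = q-pi/2
    d=lambda a,r,h:W((r*np.cos(a),r*np.sin(a),h))
    m=q-np.pi/2
    return dict(hinge=W((0,0,0)),handle=W((-65,107,31)),grip=W((0,0,H+22)),mid=d(m,37,H),big=d(m-np.pi/2,37,H),small=d(m+np.pi,37,H),capc=W((0,0,H)),
      tray=W((93,0,-113)),cFar1=W((93+70.5,-55.5,-80)),cFar2=W((93+70.5,55.5,-80)),outlet=W((32.5,0,H-5)),W=W)
E
python3 - <<'E'
from fit import *
obs=[("top","handle",(324.5,203.8)),("top","capc",(312.5,158.9)),("top","mid",(305.75,146.75)),("top","big",(323.25,152.5)),("top","small",(320,171.75)),
("top","cFar1",(267.5,135)),("top","cFar2",(256.3,170)),
("scene","grip",(355.5,169.9)),("scene","handle",(319.5,193.3)),("scene","capc",(355,174.8))]
f=lambda p:np.concatenate([proj(c,model(p)[k])[0]-np.array(o) for c,k,o in obs])
for y0 in (1.2,1.57,2,-1):
    r=least_squares(f,[690,-30,180,y0,0.5],loss="soft_l1",x_scale=[10,10,10,.1,.1]);print(r.x,r.cost)
    if r.cost<60: print(f(r.x).reshape(-1,2))
E
```

```text
[686.51 -33.24 178.48   1.31   0.8 ] 6.066579629239627
[[ 0.32  0.68]
 [ 0.04 -0.23]
 [-0.01  0.07]
 [ 1.33 -0.6 ]
 [-0.62 -1.17]
 [-0.52 -0.05]
 [ 0.01 -0.12]
 [-0.08 -2.46]
 [-2.22  1.65]
 [ 0.03  0.4 ]]
[686.51 -33.24 178.48   1.31   0.8 ] 6.066579629241731
[[ 0.32  0.68]
 [ 0.04 -0.23]
 [-0.01  0.07]
 [ 1.33 -0.6 ]
 [-0.62 -1.17]
 [-0.52 -0.05]
 [ 0.01 -0.12]
 [-0.08 -2.46]
 [-2.22  1.65]
 [ 0.03  0.4 ]]
[686.51 -33.24 178.48  -4.97   0.8 ] 6.066579629242339
[[ 0.32  0.68]
 [ 0.04 -0.23]
 [-0.01  0.07]
 [ 1.33 -0.6 ]
 [-0.62 -1.17]
 [-0.52 -0.05]
 [ 0.01 -0.12]
 [-0.08 -2.46]
 [-2.22  1.65]
 [ 0.03  0.4 ]]Traceback (most recent call last):
  File "<stdin>", line 7, in <module>
    return func(*args, **kwargs)
    result = trf(vector_fun.fun, vector_fun.jac, x0, f0, J0, lb, ub, ftol, xtol,
                 gtol, max_nfev, x_scale, loss_function, tr_solver,
                 tr_options.copy(), verbose, callback=callback_wrapped)
    return trf_no_bounds(
        fun, jac, x0, f0, J0, ftol, xtol, gtol, max_nfev, x_scale,
        loss_function, tr_solver, tr_options, verbose, callback
[... 762 characters left out ...]
^^
    f = np.atleast_1d(self.fun(x, *self.args, **self.kwargs))
                      ~~~~~~~~^^^^^^^^^^^^^^^^^^^^^^^^^^^^^^
    return np.atleast_1d(self.fun(x))
                         ~~~~~~~~^^^
    return self.f(x, *self.args, **self.kwargs)
           ~~~~~~^^^^^^^^^^^^^^^^^^^^^^^^^^^^^^
  File "<stdin>", line 5, in <lambda>
  File "h.py", line 15, in proj
    K,r,t=cam(n);return cv2.projectPoints(np.array(P,float).reshape(-1,1,3),r,t,K,None)[0].reshape(-1,2)
          ~~~^^^
  File "h.py", line 4, in cam
    c=env.calibration(n);return np.array(c["intrinsics"],float),np.array(c["rvec"],float),np.array(c["tvec"],float).reshape(3)
ValueError: time passes only in moves, steps and waits
```

```bash
python3 - <<'E'
from fit import *
t=cv2.imread("pics/t0.png")
cv2.imwrite("pics/w.png",cv2.resize(t[150:300,230:430],None,fx=4,fy=4,interpolation=2))
E
```

```text
(no output)
```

View pics/w.png

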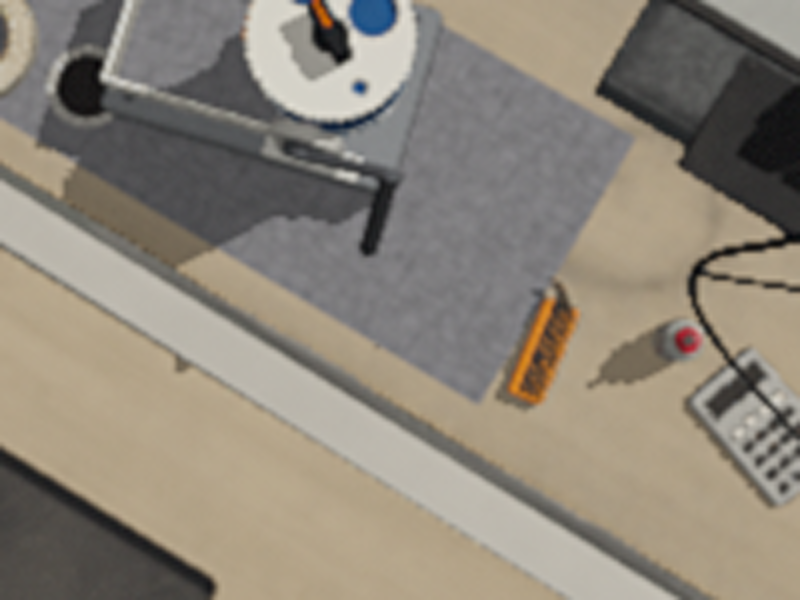

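```bash
python3 - <<'E'
from fit import *
A=atz("top",(230,195),340);B=atz("top",(402.5,300),340);print(A,B)
C=atz("top",(230,195-2),0)
p=(686.51,-33.24,178.48,1.31,.8);m=model(p)
d=(B-A)[:2];d/=np.linalg.norm(d);n=np.array([-d[1],d[0]]);
if n@(m["hinge"]-A)[:2]<0:n=-n
print("wall ang",np.arctan2(*(-d)[::-1]),"stand x ang",1.31)
W=m["W"]
for t in (0,1.12,1.7,2.25):
    h=W((72*np.sin(t-1.12),107,72*np.cos(t-1.12)));print(t,h,"grip dist wall",n@(h-A)[:2])
    for ang in (1.31,1.57,1.7,np.arctan2(*(-d)[::-1])):
        u=np.array([np.cos(ang),np.sin(ang)]);v=np.array([-u[1],u[0]])
        print("   ",ang,min(n@(h[:2]+a*90*u+b*37.5*v-A[:2]) for a in(-1,1) for b in(-1,1)))
for k in("grip","mid","handle"):print(k,m[k])
E
```

```text
[574.2  159.11 340.  ] [ 336.46 -254.44  340.  ]
wall ang 1.0490637691866878 stand x ang 1.31
0 [566.42 -68.27 209.85] grip dist wall 106.57563303600843
    1.31 47.126382204759224
    1.57 29.257556940147428
    1.7 22.209919679894252
    1.0490637691866878 69.07563303600838
1.12 [583.13  -5.65 250.48] grip dist wall 89.8563261639875
    1.31 30.407075332738305
    1.57 12.538250068126496
    1.7 5.490612807873328
    1.0490637691866878 52.356326163987475
1.7 [593.3   32.47 238.71] grip dist wall 79.67681736352453
    1.31 20.227566532275347
    1.57 2.3587412676635346
    1.7 -4.688895992589632
    1.0490637691866878 42.176817363524506
2.25 [599.92  57.27 209.2 ] grip dist wall 73.05692886955123
    1.31 13.607678038302039
    1.57 -4.261147226309772
    1.7 -11.308784486562946
    1.0490637691866878 35.5569288695512
grip [686.51 -33.24 255.98]
mid [718.26 -14.24 233.98]
handle [566.37 -68.45 209.48]
```

Request:
drive_tool([
  {"dz": 41},
  {"dz": 41},
  {"dz": 41},
  {"dz": 41},
  {"dz": 41},
])

```text
invalid input
```

Request:
drive_tool([
  {"dx": 22, "dy": -30, "yaw": -6.9},
  {"dx": 22, "dy": -30, "yaw": -6.9},
  {"dx": 22, "dy": -30, "yaw": -6.9},
  {"dx": 22, "dy": -30, "yaw": -6.9},
  {"dx": 22, "dy": -30, "yaw": -6.9},
])

```text
invalid input
```

Request:
drive_tool([
  {"dx": 22, "dy": -30, "yaw": -6.9},
  {"dx": 22, "dy": -30, "yaw": -6.9},
  {"dx": 22, "dy": -30, "yaw": -6.9},
  {"dx": 22, "dy": -30, "yaw": -6.9},
  {"dx": 22, "dy": -30, "yaw": -6.9},
])

```text
invalid input
```

Request:
drive_tool([
  {"dx": 0, "dy": 0, "dz": 41, "yaw": 0},
  {"dx": 0, "dy": 0, "dz": 41, "yaw": 0},
  {"dx": 0, "dy": 0, "dz": 41, "yaw": 0},
  {"dx": 0, "dy": 0, "dz": 41, "yaw": 0},
  {"dx": 0, "dy": 0, "dz": 41, "yaw": 0},
], grip=1)

```text
t: 1.12
eef_pos: [249.9, 572.3, 422.0]
tcp_rot: [3.141, 0.0, 2.73]
ft_force: [-0.5, 0.3, -0.4]
opening: 1.0
```

Request:
drive_tool([
  {"dx": 24, "dy": -33, "dz": 0, "yaw": -7},
  {"dx": 24, "dy": -33, "dz": 0, "yaw": -7},
  {"dx": 24, "dy": -33, "dz": 0, "yaw": -7},
  {"dx": 24, "dy": -33, "dz": 0, "yaw": -7},
  {"dx": 24, "dy": -33, "dz": 0, "yaw": -7},
], grip=1)

```text
t: 1.53
eef_pos: [370.7, 406.1, 419.8]
tcp_rot: [3.141, -0.0, 2.113]
ft_force: [0.6, 0.3, 0.5]
opening: 1.0
```

Request:
drive_tool([
  {"dx": 24, "dy": -33, "dz": 0, "yaw": -7},
  {"dx": 24, "dy": -33, "dz": 0, "yaw": -7},
  {"dx": 24, "dy": -33, "dz": 0, "yaw": -7},
  {"dx": 24, "dy": -33, "dz": 0, "yaw": -7},
  {"dx": 24, "dy": -33, "dz": 0, "yaw": -7},
], grip=1)

```text
t: 1.95
eef_pos: [490.9, 240.9, 419.9]
tcp_rot: [3.141, -0.0, 1.502]
ft_force: [0.3, 0.1, -1.0]
opening: 1.002
```

Request:
drive_tool([
  {"dx": 24, "dy": -33, "dz": 0, "yaw": -7},
  {"dx": 24, "dy": -33, "dz": 0, "yaw": -7},
  {"dx": 24, "dy": -33, "dz": 0, "yaw": -7},
  {"dx": 24, "dy": -33, "dz": 0, "yaw": -7},
  {"dx": 24, "dy": -33, "dz": 0, "yaw": -7},
], grip=1)

```text
t: 2.37
eef_pos: [610.9, 75.8, 419.8]
tcp_rot: [3.141, -0.0, 0.891]
ft_force: [-0.4, 0.2, 0.3]
opening: 0.999
```

Request:
drive_tool([
  {"dx": 19, "dy": -27, "dz": 0, "yaw": -5},
  {"dx": 19, "dy": -27, "dz": 0, "yaw": -5},
  {"dx": 19, "dy": -27, "dz": 0, "yaw": -5},
  {"dx": 19, "dy": -28, "dz": 0, "yaw": -5},
  {"dx": 0, "dy": 0, "dz": -20, "yaw": 0},
], grip=0.6)

```text
t: 2.78
eef_pos: [689.0, -36.2, 401.1]
tcp_rot: [3.138, -0.003, 0.539]
ft_force: [0.2, -0.5, -0.4]
opening: 0.711
```

Request:
drive_tool([
  {"dx": 0, "dy": 0, "dz": -33, "yaw": 0},
  {"dx": 0, "dy": 0, "dz": -33, "yaw": 0},
  {"dx": 0, "dy": 0, "dz": -30, "yaw": 0},
  {"dx": 0, "dy": 0, "dz": -4, "yaw": 0},
  {"dx": 0, "dy": 0, "dz": 0, "yaw": 0},
], grip=0.6)

```text
t: 3.2
eef_pos: [685.8, -31.2, 298.5]
tcp_rot: [-3.14, 0.002, 0.548]
ft_force: [0.1, 0.3, -0.1]
opening: 0.599
```

```bash
python3 - <<'E'
from h import *
t=snap("top","t1");s=snap("scene","s1")
c=np.vstack([cv2.resize(t[110:210,250:380],None,fx=3,fy=3,interpolation=2),cv2.resize(s[120:220,290:420],None,fx=3,fy=3,interpolation=2)])
cv2.imwrite("pics/c1.png",c[:,:,::-1]);print(env.state()["joints"],env.state()["eef_pos"],env.state()["tcp_rot"])
E
```

```text
[-1.41417351e-01  5.20990376e-01  1.27052145e+00 -8.16325239e-05
  1.34754796e+00  8.81126571e-01] [686.80938945 -31.23682338 301.74838155] [ 3.13991959e+00 -1.90331218e-03  5.48271969e-01]
```

View pics/c1.png

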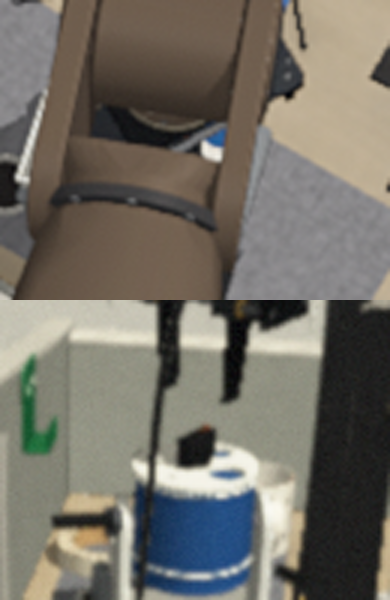

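Request:
drive_tool([
  {"dx": 0, "dy": -2, "dz": -20, "yaw": 0},
  {"dx": 0, "dy": 0, "dz": -20, "yaw": 0},
  {"dx": 0, "dy": 0, "dz": -15, "yaw": 0},
  {"dx": 0, "dy": 0, "dz": -5, "yaw": 0},
  {"dx": 0, "dy": 0, "dz": 0, "yaw": 0},
], grip=0.6)

```text
t: 3.72
eef_pos: [686.5, -33.2, 240.4]
tcp_rot: [3.141, -0.0, 0.548]
ft_force: [-0.5, 0.1, 0.1]
opening: 0.597
```

Request:
drive_tool([
  {"dx": 0, "dy": 0, "dz": 0, "yaw": 0},
  {"dx": 0, "dy": 0, "dz": 0, "yaw": 0},
  {"dx": 0, "dy": 0, "dz": 0, "yaw": 0},
  {"dx": 0, "dy": 0, "dz": 0, "yaw": 0},
  {"dx": 0, "dy": 0, "dz": 0, "yaw": 0},
], grip=0)

```text
t: 4.13
eef_pos: [686.3, -33.2, 240.3]
tcp_rot: [3.141, -0.001, 0.548]
ft_force: [0.4, 0.1, -0.4]
opening: 0.306
```

Request:
drive_tool([
  {"dx": 0, "dy": 0, "dz": 0, "yaw": 0},
  {"dx": 0, "dy": 0, "dz": 0, "yaw": 0},
  {"dx": 0, "dy": 0, "dz": 0, "yaw": 0},
], grip=0)

```text
t: 4.38
eef_pos: [685.6, -32.5, 239.8]
tcp_rot: [-3.14, 0.001, 0.548]
ft_force: [-3.4, 4.7, 2.7]
opening: 0.146
```

Request:
drive_tool([
  {"dx": 0, "dy": 0, "dz": 0, "yaw": 4},
  {"dx": 0, "dy": 0, "dz": 0, "yaw": 5},
  {"dx": 0, "dy": 0, "dz": 0, "yaw": 5},
  {"dx": 0, "dy": 0, "dz": 0, "yaw": 5},
  {"dx": 0, "dy": 0, "dz": 0, "yaw": 5},
], grip=0)

```text
t: 4.8
eef_pos: [685.8, -32.7, 239.8]
tcp_rot: [-3.141, -0.0, 0.971]
ft_force: [-2.3, 2.4, 1.1]
opening: 0.144
```

Request:
drive_tool([
  {"dx": 0, "dy": 0, "dz": 0, "yaw": 5},
  {"dx": 0, "dy": 0, "dz": 0, "yaw": 5},
  {"dx": 0, "dy": 0, "dz": 0, "yaw": 5},
  {"dx": 0, "dy": 0, "dz": 0, "yaw": 4.7},
  {"dx": 0, "dy": 0, "dz": 0, "yaw": 0},
], grip=0)

```text
t: 5.22
eef_pos: [686.0, -32.8, 239.8]
tcp_rot: [-3.141, -0.0, 1.315]
ft_force: [-1.8, 2.4, 1.3]
opening: 0.146
```

Request:
drive_tool([
  {"dx": 0, "dy": 0, "dz": 0, "yaw": 0},
  {"dx": 0, "dy": 0, "dz": 0, "yaw": 0},
  {"dx": 0, "dy": 0, "dz": 0, "yaw": 0},
], grip=0)

```text
t: 5.47
eef_pos: [686.1, -32.9, 239.8]
tcp_rot: [-3.141, -0.0, 1.309]
ft_force: [-1.2, 4.8, 2.1]
opening: 0.148
```

Request:
drive_tool([
  {"dx": 0, "dy": 0, "dz": 0, "yaw": 0},
  {"dx": 0, "dy": 0, "dz": 0, "yaw": 0},
  {"dx": 0, "dy": 0, "dz": 0, "yaw": 0},
  {"dx": 0, "dy": 0, "dz": 0, "yaw": 0},
  {"dx": 0, "dy": 0, "dz": 10, "yaw": 0},
], grip=0.5)

```text
t: 5.88
eef_pos: [685.6, -33.4, 248.1]
tcp_rot: [-3.139, 0.001, 1.31]
ft_force: [-0.3, -0.3, -0.5]
opening: 0.441
```

Request:
drive_tool([
  {"dx": 0, "dy": 0, "dz": 30, "yaw": 0},
  {"dx": 0, "dy": 0, "dz": 30, "yaw": 0},
  {"dx": -9, "dy": -3, "dz": 20, "yaw": 6.6},
  {"dx": -9, "dy": -3, "dz": 10, "yaw": 6.6},
  {"dx": -9, "dy": -3, "dz": 0, "yaw": 6.6},
], grip=0.5)

```text
t: 6.3
eef_pos: [659.4, -42.4, 343.4]
tcp_rot: [3.137, 0.001, 1.662]
ft_force: [0.6, -0.0, -0.2]
opening: 0.497
```

Request:
drive_tool([
  {"dx": -9, "dy": -3, "dz": 0, "yaw": 6.6},
  {"dx": -9, "dy": -3, "dz": 0, "yaw": 6.6},
  {"dx": -9, "dy": -3, "dz": 0, "yaw": 6.6},
  {"dx": -9, "dy": -3, "dz": 0, "yaw": 6.6},
  {"dx": -9, "dy": -3, "dz": 0, "yaw": 6.6},
], grip=0.5)

```text
t: 6.72
eef_pos: [613.7, -57.5, 340.5]
tcp_rot: [3.141, 0.001, 2.238]
ft_force: [0.6, 0.4, 0.3]
opening: 0.502
```

Request:
drive_tool([
  {"dx": -9, "dy": -3, "dz": 0, "yaw": 6.6},
  {"dx": -9, "dy": -3, "dz": 0, "yaw": 6.6},
  {"dx": -9, "dy": -3, "dz": 0, "yaw": 6.6},
  {"dx": -9, "dy": -3, "dz": 0, "yaw": 6.6},
  {"dx": -3, "dy": 0, "dz": 0, "yaw": 6.6},
], grip=0.5)

```text
t: 7.13
eef_pos: [574.3, -69.7, 340.7]
tcp_rot: [-3.142, 0.001, 2.813]
ft_force: [0.4, -0.1, 0.1]
opening: 0.501
```

```bash
python3 - <<'E'
from h import *
t=snap("top","t2");s=snap("scene","s2")
c=np.vstack([cv2.resize(t[110:210,250:380],None,fx=3,fy=3,interpolation=2),cv2.resize(s[120:220,290:420],None,fx=3,fy=3,interpolation=2)])
cv2.imwrite("pics/c2.png",c[:,:,::-1]);print(env.state()["joints"],env.state()["eef_pos"],env.state()["tcp_rot"])
E
```

```text
[-2.34245836e-01  3.23092044e-01  1.49025250e+00 -2.81165552e-05
  1.32703882e+00 -1.47339978e+00] [574.8397337  -69.42930938 340.72094095] [3.14150222e+00 1.20620669e-03 2.80995699e+00]
```

View pics/c2.png

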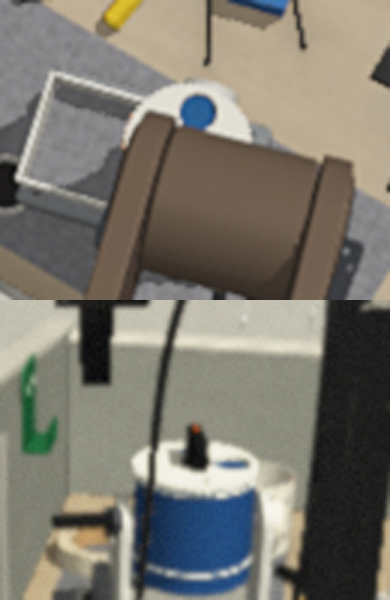

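```bash
python3 - <<'E'
from fit import *
t=cv2.imread("pics/t2.png")[130:160,295:335].astype(int)
mask=(t[:,:,0]-t[:,:,2]>60);ys,xs=np.nonzero(mask);
n,l,st,ce=cv2.connectedComponentsWithStats(mask.astype(np.uint8));print(st[:,4],ce+[295,130])
for q in(1.4,1.5,1.571,1.65,1.75):print(q,proj("top",model((686.51,-33.24,178.48,1.31,q))["big"]))
E
```

```text
[1105   95] [[314.43 144.29]
 [315.35 146.89]]
1.4 [[318.61 146.4 ]]
1.5 [[317.35 145.87]]
1.571 [[316.41 145.57]]
1.65 [[315.36 145.31]]
1.75 [[313.99 145.1 ]]
```

Request:
drive_tool([
  {"dx": -8, "dy": 1, "dz": -30, "yaw": 0},
  {"dx": 0, "dy": 0, "dz": -30, "yaw": 0},
  {"dx": 0, "dy": 0, "dz": -30, "yaw": 0},
  {"dx": 0, "dy": 0, "dz": -15, "yaw": 0},
  {"dx": 0, "dy": 0, "dz": 0, "yaw": 0},
], grip=0.5)

```text
t: 7.65
eef_pos: [566.3, -68.0, 231.8]
tcp_rot: [-3.141, -0.005, 2.804]
ft_force: [0.2, 0.3, 0.3]
opening: 0.502
```

```bash
python3 - <<'E'
from h import *
s=snap("scene","s3")
cv2.imwrite("pics/c3.png",cv2.resize(s[120:220,270:420],None,fx=5,fy=5,interpolation=2)[:,:,::-1]);print(env.state()["eef_pos"],env.state()["tcp_rot"])
E
```

```text
[567.11730369 -68.16675268 233.95907663] [-3.14141337e+00 -2.21753563e-03  2.80505315e+00]
```

View pics/c3.png

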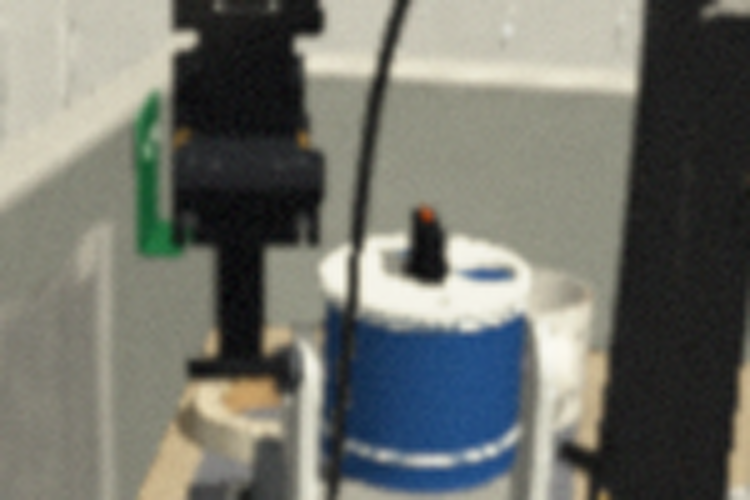

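Request:
drive_tool([
  {"dx": 0, "dy": 0, "dz": -18, "yaw": 0},
  {"dx": 0, "dy": 0, "dz": -18, "yaw": 0},
  {"dx": 0, "dy": 0, "dz": -9, "yaw": 0},
  {"dx": 0, "dy": 0, "dz": 0, "yaw": 0},
  {"dx": 0, "dy": 0, "dz": 0, "yaw": 0},
], grip=0.5)

```text
t: 8.12
eef_pos: [567.7, -68.3, 190.7]
tcp_rot: [3.141, 0.001, 2.807]
ft_force: [-0.0, 0.3, 0.9]
opening: 0.497
```

Request:
drive_tool([
  {"dx": 0, "dy": 0, "dz": 0, "yaw": 0},
  {"dx": 0, "dy": 0, "dz": 0, "yaw": 0},
  {"dx": 0, "dy": 0, "dz": 0, "yaw": 0},
  {"dx": 0, "dy": 0, "dz": 0, "yaw": 0},
  {"dx": 0, "dy": 0, "dz": 0, "yaw": 0},
], grip=0)

```text
t: 8.53
eef_pos: [567.2, -68.3, 190.0]
tcp_rot: [3.141, 0.001, 2.808]
ft_force: [-0.4, -0.5, -0.1]
opening: 0.209
```

Request:
drive_tool([
  {"dx": 0, "dy": 0, "dz": 0, "yaw": 0},
  {"dx": 0, "dy": 0, "dz": 0, "yaw": 0},
  {"dx": 0, "dy": 0, "dz": 0, "yaw": 0},
], grip=0)

```text
t: 8.78
eef_pos: [568.0, -66.2, 189.9]
tcp_rot: [3.138, 0.001, 2.809]
ft_force: [6.3, 13.6, 1.6]
opening: 0.131
```

```bash
python3 - <<'E'
from fit import *
s=env.state();print(s["eef_pos"],s["tcp_rot"],s["ft_force"],s["opening"])
W=model((686.51,-33.24,178.48,1.31,1))["W"]
pr=None
for t in np.arange(0,2.3,0.075).tolist()+[2.28]:
    p=W((72*np.sin(t-1.12),107,72*np.cos(t-1.12)-19));print(round(t,3),p,p-pr if pr is not None else "");pr=p
E
```

```text
[567.98 -66.18 189.94] [3.14 0.   2.81] [ 6.26 13.61  1.62] 0.1310139719562837
0.0 [566.42 -68.27 190.85] 
0.075 [567.07 -65.82 195.62] [0.65 2.45 4.77]
0.15 [567.81 -63.03 200.18] [0.74 2.79 4.56]
0.225 [568.64 -59.93 204.52] [0.83 3.11 4.34]
0.3 [569.55 -56.51 208.6 ] [0.91 3.41 4.08]
0.375 [570.54 -52.81 212.41] [0.99 3.7  3.81]
0.45 [571.6  -48.85 215.92] [1.06 3.96 3.51]
0.525 [572.72 -44.64 219.11] [1.12 4.21 3.19]
0.6 [573.9  -40.22 221.96] [1.18 4.43 2.86]
0.675 [575.14 -35.59 224.47] [1.23 4.62 2.5 ]
0.75 [576.41 -30.81 226.61] [1.28 4.79 2.14]
0.825 [577.73 -25.88 228.37] [1.32 4.93 1.76]
0.9 [579.08 -20.83 229.74] [1.35 5.04 1.37]
0.975 [580.45 -15.7  230.72] [1.37 5.13 0.98]
1.05 [581.83 -10.52 231.3 ] [1.38 5.19 0.58]
1.125 [583.22  -5.3  231.48] [1.39 5.21 0.18]
1.2 [584.61  -0.09 231.25] [ 1.39  5.21 -0.23]
1.275 [585.99   5.09 230.62] [ 1.38  5.18 -0.63]
1.35 [587.36  10.21 229.58] [ 1.37  5.12 -1.03]
1.425 [588.7   15.24 228.16] [ 1.34  5.03 -1.43]
1.5 [590.01  20.15 226.34] [ 1.31  4.91 -1.81]
1.575 [591.29  24.92 224.15] [ 1.27  4.77 -2.19]
1.65 [592.51  29.52 221.6 ] [ 1.23  4.6  -2.55]
1.725 [593.69  33.92 218.7 ] [ 1.17  4.4  -2.9 ]
1.8 [594.8   38.09 215.47] [ 1.11  4.18 -3.23]
1.875 [595.85  42.02 211.92] [ 1.05  3.93 -3.55]
1.95 [596.83  45.68 208.07] [ 0.98  3.66 -3.84]
2.025 [597.73  49.06 203.95] [ 0.9   3.37 -4.12]
2.1 [598.55  52.12 199.59] [ 0.82  3.07 -4.37]
2.175 [599.28  54.86 194.99] [ 0.73  2.74 -4.59]
2.25 [599.92  57.27 190.2 ] [ 0.64  2.4  -4.79]
2.28 [600.15  58.13 188.23] [ 0.23  0.86 -1.97]
```

Request:
drive_tool([
  {"dx": 1, "dy": 3, "dz": 4, "yaw": 0},
  {"dx": 0.7, "dy": 3, "dz": 5, "yaw": 0},
  {"dx": 1.5, "dy": 6, "dz": 9, "yaw": 0},
  {"dx": 1.8, "dy": 7, "dz": 8, "yaw": 0},
  {"dx": 2.1, "dy": 8, "dz": 7.3, "yaw": 0},
], grip=0)

```text
t: 9.2
eef_pos: [574.7, -41.4, 222.3]
tcp_rot: [-3.141, 0.0, 2.809]
ft_force: [10.8, -0.4, -21.0]
opening: 0.131
```

Request:
drive_tool([
  {"dx": 2.8, "dy": 9, "dz": 2.5, "yaw": 0},
  {"dx": 2.8, "dy": 10, "dz": 2.5, "yaw": 0},
  {"dx": 2.8, "dy": 10.5, "dz": 1, "yaw": 0},
  {"dx": 2.8, "dy": 10.4, "dz": 0, "yaw": 0},
  {"dx": 2.8, "dy": 10.3, "dz": -1.2, "yaw": 0},
], grip=0)

```text
t: 9.62
eef_pos: [589.3, 7.3, 230.0]
tcp_rot: [-3.139, 0.005, 2.809]
ft_force: [1.7, -12.5, 6.8]
opening: 0.132
```

Request:
drive_tool([
  {"dx": 1.2, "dy": 6, "dz": 0.6, "yaw": 0},
  {"dx": 1, "dy": 6.6, "dz": -2.2, "yaw": 0},
  {"dx": 1.3, "dy": 4.8, "dz": -2.2, "yaw": 0},
  {"dx": 1.2, "dy": 4.6, "dz": -2.6, "yaw": 0},
  {"dx": 1.2, "dy": 4.4, "dz": -2.9, "yaw": 0},
], grip=0)

```text
t: 10.03
eef_pos: [596.0, 33.6, 220.2]
tcp_rot: [-3.14, 0.006, 2.809]
ft_force: [4.3, -10.7, 8.8]
opening: 0.131
```

Request:
drive_tool([
  {"dx": 1.1, "dy": 4.2, "dz": -3.2, "yaw": 0},
  {"dx": 1, "dy": 3.9, "dz": -3.5, "yaw": 0},
  {"dx": 1, "dy": 3.7, "dz": -3.8, "yaw": 0},
  {"dx": 0.9, "dy": 3.4, "dz": -4.1, "yaw": 0},
  {"dx": 0.8, "dy": 3, "dz": -4.4, "yaw": 0},
], grip=0)

```text
t: 10.45
eef_pos: [600.7, 52.0, 201.0]
tcp_rot: [-3.14, 0.006, 2.809]
ft_force: [5.2, -11.9, 5.5]
opening: 0.132
```

Request:
drive_tool([
  {"dx": 0.7, "dy": 2.7, "dz": -4.6, "yaw": 0},
  {"dx": 0.6, "dy": 2, "dz": -4.8, "yaw": 0},
  {"dx": 0.2, "dy": 0.5, "dz": -2, "yaw": 0},
  {"dx": 0, "dy": 0, "dz": 0, "yaw": 0},
  {"dx": 0, "dy": 0, "dz": 0, "yaw": 0},
], grip=0)

```text
t: 10.87
eef_pos: [602.5, 58.2, 189.4]
tcp_rot: [3.141, 0.005, 2.809]
ft_force: [7.8, -2.0, 2.4]
opening: 0.128
```

Request:
drive_tool([
  {"dx": 0, "dy": 0, "dz": 0, "yaw": 0},
  {"dx": 0, "dy": 0, "dz": 0, "yaw": 0},
  {"dx": 0, "dy": 0, "dz": 0, "yaw": 0},
  {"dx": 0, "dy": 0, "dz": 0, "yaw": 0},
  {"dx": 0, "dy": 0, "dz": 0, "yaw": 0},
], grip=0)

```text
t: 11.28
eef_pos: [602.4, 58.2, 189.4]
tcp_rot: [3.141, 0.005, 2.809]
ft_force: [7.3, -3.2, 2.9]
opening: 0.134
```

Request:
drive_tool([
  {"dx": 0, "dy": 0, "dz": 0, "yaw": 0},
  {"dx": 0, "dy": 0, "dz": 0, "yaw": 0},
  {"dx": 0, "dy": 0, "dz": 0, "yaw": 0},
  {"dx": 0, "dy": 0, "dz": 0, "yaw": 0},
  {"dx": 0, "dy": 0, "dz": 0, "yaw": 0},
], grip=0)

```text
t: 11.7
eef_pos: [602.5, 58.2, 189.4]
tcp_rot: [3.141, 0.005, 2.809]
ft_force: [8.5, -3.3, 2.1]
opening: 0.124
```

```bash
python3 - <<'E'
from h import *
t=snap("top","t4");s=snap("scene","s4")
c=np.vstack([cv2.resize(t[110:210,230:390],None,fx=3,fy=3,interpolation=2),cv2.resize(s[120:220,270:430],None,fx=3,fy=3,interpolation=2)])
cv2.imwrite("pics/c4.png",c[:,:,::-1])
for q in["small_ball_1_center","large_ball_1_center","middle_hole"]:
  for n in("top","scene"):print(q,n,[(np.round(x["pixel"],1),round(x["conf"],2)) for x in env.place_of(q,n)])
E
```

```text
small_ball_1_center top []
small_ball_1_center scene []
large_ball_1_center top [(array([225.5, 162.1]), 0.56)]
large_ball_1_center scene []
middle_hole top []
middle_hole scene []
```

View pics/c4.png

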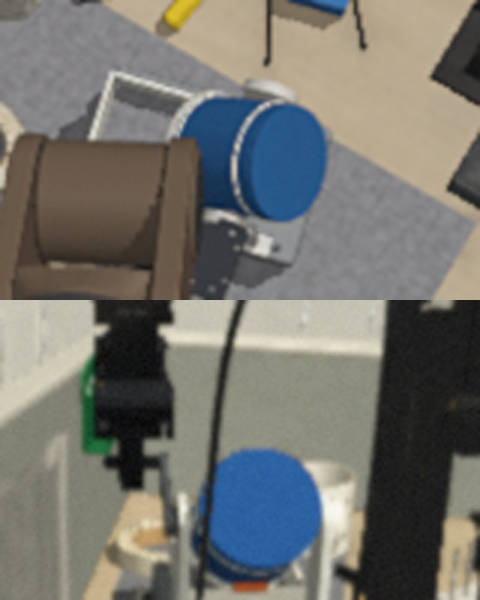

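Request:
drive_tool([
  {"dx": 0, "dy": 0.5, "dz": -3, "yaw": 0},
  {"dx": 0, "dy": 0, "dz": 0, "yaw": 0},
  {"dx": 0, "dy": 0, "dz": 0, "yaw": 0},
  {"dx": 0, "dy": 0, "dz": 0, "yaw": 0},
  {"dx": 0, "dy": 0, "dz": 0, "yaw": 0},
], grip=0)

```text
t: 12.52
eef_pos: [602.7, 59.1, 187.1]
tcp_rot: [3.14, 0.006, 2.809]
ft_force: [7.2, -0.3, 6.9]
opening: 0.13
```

Request:
drive_tool([
  {"dx": 0, "dy": 0, "dz": 0, "yaw": 0},
  {"dx": 0, "dy": 0, "dz": 0, "yaw": 0},
  {"dx": 0, "dy": 0, "dz": 0, "yaw": 0},
  {"dx": 0, "dy": 0, "dz": 0, "yaw": 0},
  {"dx": 0, "dy": 0, "dz": 0, "yaw": 0},
], grip=0)

```text
t: 12.93
eef_pos: [602.8, 59.1, 187.1]
tcp_rot: [3.14, 0.006, 2.809]
ft_force: [7.4, -0.7, 7.1]
opening: 0.132
```

Request:
drive_tool([
  {"dx": 0, "dy": 0, "dz": 0, "yaw": 0},
  {"dx": 0, "dy": 0, "dz": 0, "yaw": 0},
  {"dx": 0, "dy": 0, "dz": 0, "yaw": 0},
  {"dx": 0, "dy": 0, "dz": 0, "yaw": 0},
  {"dx": 0, "dy": 0, "dz": 0, "yaw": 0},
], grip=0)

```text
t: 13.35
eef_pos: [602.8, 59.1, 187.1]
tcp_rot: [3.14, 0.006, 2.809]
ft_force: [6.6, -0.2, 7.6]
opening: 0.135
```

Request:
drive_tool([
  {"dx": 0, "dy": 0, "dz": -3, "yaw": 0},
  {"dx": 0, "dy": 0, "dz": -2, "yaw": 0},
  {"dx": 0, "dy": 0, "dz": 0, "yaw": 0},
  {"dx": 0, "dy": 0, "dz": 0, "yaw": 0},
  {"dx": 0, "dy": 0, "dz": 0, "yaw": 0},
], grip=0)

```text
t: 13.77
eef_pos: [603.4, 59.0, 184.6]
tcp_rot: [3.139, 0.01, 2.809]
ft_force: [1.3, -1.6, 26.5]
opening: 0.128
```

Request:
drive_tool([
  {"dx": 0, "dy": 0, "dz": 0, "yaw": 0},
  {"dx": 0, "dy": 0, "dz": 0, "yaw": 0},
  {"dx": 0, "dy": 0, "dz": 0, "yaw": 0},
  {"dx": 0, "dy": 0, "dz": 0, "yaw": 0},
  {"dx": 0, "dy": 0, "dz": 0, "yaw": 0},
], grip=0)

```text
t: 14.18
eef_pos: [603.3, 59.0, 184.6]
tcp_rot: [3.139, 0.01, 2.809]
ft_force: [1.9, -1.1, 27.6]
opening: 0.133
```

Request:
drive_tool([
  {"dx": 0, "dy": 0, "dz": 4, "yaw": 0},
  {"dx": -0.4, "dy": -2.2, "dz": 5, "yaw": 0},
  {"dx": -0.7, "dy": -2.8, "dz": 4.8, "yaw": 0},
  {"dx": -0.8, "dy": -3.1, "dz": 4.6, "yaw": 0},
  {"dx": -0.9, "dy": -3.4, "dz": 4.3, "yaw": 0},
], grip=0)

```text
t: 14.6
eef_pos: [599.9, 48.1, 203.6]
tcp_rot: [3.139, 0.005, 2.808]
ft_force: [12.3, 5.3, -5.0]
opening: 0.131
```

Request:
drive_tool([
  {"dx": -1, "dy": -3.7, "dz": 4, "yaw": 0},
  {"dx": -1, "dy": -3.9, "dz": 3.6, "yaw": 0},
  {"dx": -1.1, "dy": -4.2, "dz": 3.3, "yaw": 0},
  {"dx": -1.2, "dy": -4.4, "dz": 2.9, "yaw": 0},
  {"dx": -1.2, "dy": -4.6, "dz": 2.6, "yaw": 0},
], grip=0)

```text
t: 15.02
eef_pos: [594.6, 28.7, 221.4]
tcp_rot: [3.136, 0.006, 2.809]
ft_force: [7.6, 13.6, 8.6]
opening: 0.135
```

Now about 1.6 rad; go on to ~1.4 and look.

Request:
drive_tool([
  {"dx": -1.2, "dy": -4.8, "dz": 2.5, "yaw": 0},
  {"dx": -1.2, "dy": -4.9, "dz": 2, "yaw": 0},
  {"dx": -1, "dy": -4, "dz": 1.3, "yaw": 0},
  {"dx": 0, "dy": 0, "dz": 0, "yaw": 0},
], grip=0)

```text
t: 15.35
eef_pos: [590.3, 14.3, 227.6]
tcp_rot: [3.138, 0.005, 2.809]
ft_force: [2.9, 8.2, 13.0]
opening: 0.132
```

```bash
python3 - <<'E'
from h import *
t=snap("top","t5");s=snap("scene","s5")
c=np.vstack([cv2.resize(t[110:210,230:390],None,fx=3,fy=3,interpolation=2),cv2.resize(s[120:220,270:430],None,fx=3,fy=3,interpolation=2)])
cv2.imwrite("pics/c5.png",c[:,:,::-1])
for q in["small_ball_1_center","large_ball_1_center"]:
  for n in("top","scene"):print(q,n,[(np.round(x["pixel"],1),round(x["conf"],2)) for x in env.place_of(q,n)])
E
```

```text
small_ball_1_center top []
small_ball_1_center scene []
large_ball_1_center top []
large_ball_1_center scene []
```

View pics/c5.png

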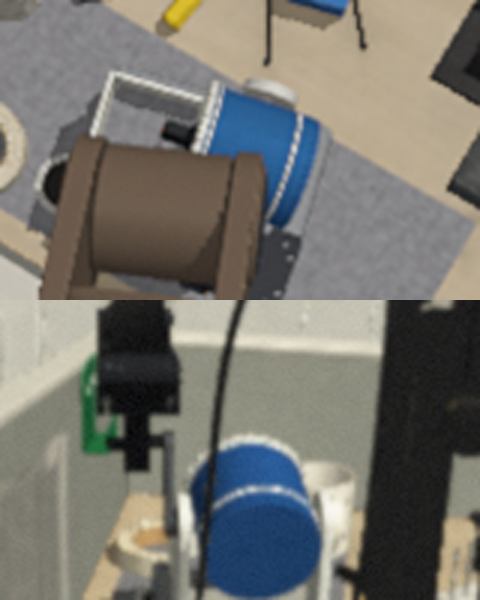

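Request:
drive_tool([
  {"dx": 0, "dy": 0, "dz": 0, "yaw": 0},
  {"dx": 0, "dy": 0, "dz": 0, "yaw": 0},
  {"dx": 0, "dy": 0, "dz": 0, "yaw": 0},
  {"dx": 0, "dy": 0, "dz": 0, "yaw": 0},
  {"dx": 0, "dy": 0, "dz": 0, "yaw": 0},
], grip=0.5)

```text
t: 16.07
eef_pos: [588.6, 13.2, 224.8]
tcp_rot: [-3.141, -0.001, 2.808]
ft_force: [-0.5, 0.7, -0.5]
opening: 0.425
```

Request:
drive_tool([
  {"dx": 0, "dy": 0, "dz": 30, "yaw": 0},
  {"dx": 0, "dy": 0, "dz": 40, "yaw": 0},
  {"dx": 0, "dy": 0, "dz": 40, "yaw": 0},
  {"dx": 0, "dy": -20, "dz": 30, "yaw": 0},
  {"dx": 0, "dy": -35, "dz": 0, "yaw": 0},
], grip=0.5)

```text
t: 16.48
eef_pos: [589.9, -40.4, 371.6]
tcp_rot: [3.14, 0.009, 2.812]
ft_force: [1.2, -0.3, 0.8]
opening: 0.5
```

Request:
drive_tool([
  {"dx": 0, "dy": -35, "dz": 0, "yaw": 0},
  {"dx": 0, "dy": -35, "dz": 0, "yaw": 0},
  {"dx": 0, "dy": -20, "dz": 0, "yaw": 0},
  {"dx": 0, "dy": 0, "dz": 0, "yaw": 0},
], grip=0.5)

```text
t: 16.82
eef_pos: [588.5, -135.4, 364.4]
tcp_rot: [-3.141, -0.001, 2.805]
ft_force: [0.7, 0.0, -0.1]
opening: 0.496
```

```bash
python3 - <<'E'
from h import *
t=snap("top","t6");s=snap("scene","s6")
c=np.vstack([cv2.resize(t[110:210,230:390],None,fx=3,fy=3,interpolation=2),cv2.resize(s[120:220,270:430],None,fx=3,fy=3,interpolation=2)])
cv2.imwrite("pics/c6.png",c[:,:,::-1])
for q in["small_ball_1_center","large_ball_1_center","handle"]:
  for n in("top","scene"):print(q,n,[(np.round(x["pixel"],1),round(x["conf"],2)) for x in env.place_of(q,n)])
E
```

```text
small_ball_1_center top []
small_ball_1_center scene []
large_ball_1_center top []
large_ball_1_center scene []
handle top [(array([295.1, 191.4]), 0.86), (array([399.8, 235.1]), 0.73)]
handle scene [(array([317.4, 167.5]), 0.97)]
```

View pics/c6.png

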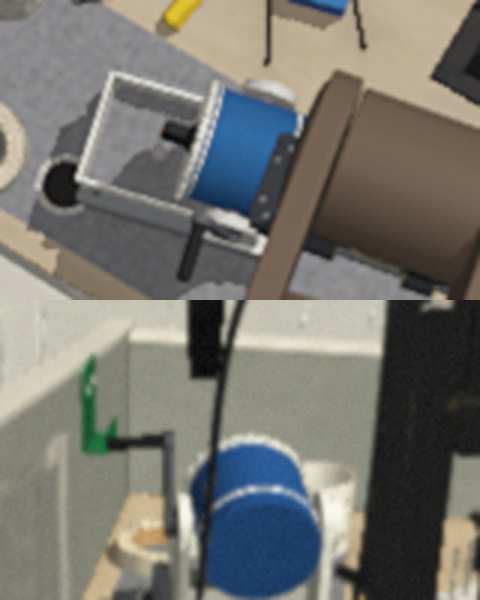

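```bash
python3 - <<'E'
import cv2,numpy as np
t=cv2.imread("pics/t6.png")[130:185,250:310].astype(float)
t=np.clip(t*1.8,0,255).astype(np.uint8)
cv2.imwrite("pics/t6z.png",cv2.resize(t,None,fx=10,fy=10,interpolation=2))
E
```

```text
(no output)
```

View pics/t6z.png

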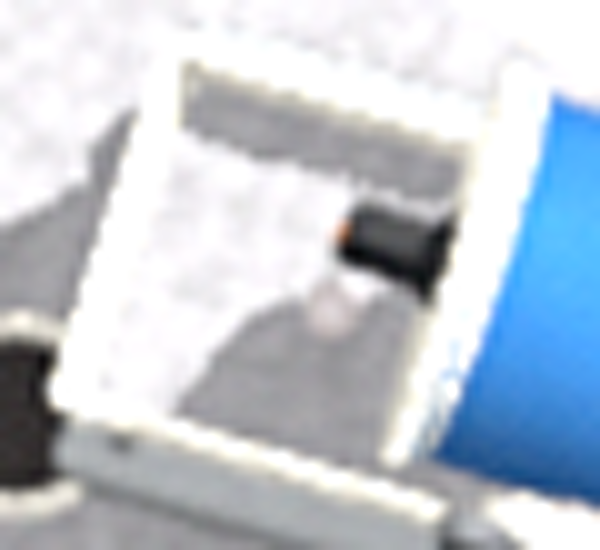

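Request:
drive_tool([
  {"dx": 0, "dy": 37, "dz": 0, "yaw": 0},
  {"dx": 0, "dy": 37, "dz": 0, "yaw": 0},
  {"dx": 0, "dy": 37, "dz": 0, "yaw": 0},
  {"dx": 0, "dy": 37, "dz": 0, "yaw": 0},
  {"dx": 1, "dy": 1, "dz": -20, "yaw": 0},
], grip=0.5)

```text
t: 17.63
eef_pos: [590.2, 22.9, 348.3]
tcp_rot: [3.139, 0.006, 2.813]
ft_force: [1.1, -0.6, 0.6]
opening: 0.502
```

Request:
drive_tool([
  {"dx": 0, "dy": 0, "dz": -30, "yaw": 0},
  {"dx": 0, "dy": 0, "dz": -30, "yaw": 0},
  {"dx": 0, "dy": 0, "dz": -30, "yaw": 0},
  {"dx": 0, "dy": 0, "dz": -15, "yaw": 0},
  {"dx": 0, "dy": 0, "dz": 0, "yaw": 0},
], grip=0.5)

```text
t: 18.05
eef_pos: [588.4, 18.0, 236.7]
tcp_rot: [-3.14, -0.005, 2.809]
ft_force: [0.1, 0.3, 0.2]
opening: 0.499
```

Request:
drive_tool([
  {"dx": 1, "dy": -3.5, "dz": -6, "yaw": 0},
  {"dx": 0, "dy": 0, "dz": -6, "yaw": 0},
  {"dx": 0, "dy": 0, "dz": 0, "yaw": 0},
], grip=0.5)

```text
t: 18.3
eef_pos: [590.8, 13.7, 227.9]
tcp_rot: [3.141, 0.0, 2.808]
ft_force: [0.1, -0.5, 0.3]
opening: 0.494
```

Request:
drive_tool([
  {"dx": 0, "dy": 0, "dz": 0, "yaw": 0},
  {"dx": 0, "dy": 0, "dz": 0, "yaw": 0},
  {"dx": 0, "dy": 0, "dz": 0, "yaw": 0},
  {"dx": 0, "dy": 0, "dz": 0, "yaw": 0},
  {"dx": 0, "dy": 0, "dz": 0, "yaw": 0},
], grip=0)

```text
t: 18.72
eef_pos: [590.8, 13.8, 228.3]
tcp_rot: [3.141, 0.0, 2.808]
ft_force: [-0.2, -0.7, -0.5]
opening: 0.207
```

Request:
drive_tool([
  {"dx": 0, "dy": 0, "dz": 0, "yaw": 0},
  {"dx": 0, "dy": 0, "dz": 0, "yaw": 0},
  {"dx": 0, "dy": 0, "dz": 0, "yaw": 0},
  {"dx": 0, "dy": 0, "dz": 0, "yaw": 0},
], grip=0)

```text
t: 19.05
eef_pos: [590.9, 13.9, 228.2]
tcp_rot: [3.141, 0.0, 2.809]
ft_force: [0.2, 2.2, 2.1]
opening: 0.135
```

Request:
drive_tool([
  {"dx": -2.8, "dy": -10.2, "dz": 2, "yaw": 0},
  {"dx": -2.8, "dy": -10.4, "dz": 0.6, "yaw": 0},
  {"dx": -2.8, "dy": -10.3, "dz": -1, "yaw": 0},
  {"dx": -2.7, "dy": -10, "dz": -2.6, "yaw": 0},
  {"dx": -2.5, "dy": -9.6, "dz": -4.1, "yaw": 0},
], grip=0)

```text
t: 19.47
eef_pos: [576.8, -35.9, 223.6]
tcp_rot: [3.139, -0.0, 2.809]
ft_force: [-1.1, 10.5, 3.5]
opening: 0.131
```

Request:
drive_tool([
  {"dx": -2.4, "dy": -8.8, "dz": -5.5, "yaw": 0},
  {"dx": -2.1, "dy": -8, "dz": -6.9, "yaw": 0},
  {"dx": -1.8, "dy": -7, "dz": -8.1, "yaw": 0},
  {"dx": -1.5, "dy": -5.7, "dz": -9, "yaw": 0},
  {"dx": 0, "dy": 0, "dz": 0, "yaw": 0},
], grip=0)

```text
t: 19.88
eef_pos: [568.5, -66.1, 192.0]
tcp_rot: [3.141, -0.002, 2.808]
ft_force: [0.7, 2.9, -7.5]
opening: 0.133
```

Request:
drive_tool([
  {"dx": 0, "dy": -0.5, "dz": -3, "yaw": 0},
  {"dx": 0, "dy": 0, "dz": -3, "yaw": 0},
  {"dx": 0, "dy": 0, "dz": 0, "yaw": 0},
  {"dx": 0, "dy": 0, "dz": 0, "yaw": 0},
], grip=0)

```text
t: 20.22
eef_pos: [570.2, -66.7, 190.0]
tcp_rot: [3.141, 0.004, 2.809]
ft_force: [-4.3, 3.9, 21.3]
opening: 0.134
```

Against the upright stop (21 N up, z as at the first grasp). Release, lift, and look.

Request:
drive_tool([
  {"dx": 0, "dy": 0, "dz": 0, "yaw": 0},
  {"dx": 0, "dy": 0, "dz": 0, "yaw": 0},
  {"dx": 0, "dy": 0, "dz": 0, "yaw": 0},
  {"dx": 0, "dy": 0, "dz": 0, "yaw": 0},
  {"dx": 0, "dy": 0, "dz": 0, "yaw": 0},
], grip=0.5)

```text
t: 20.63
eef_pos: [569.2, -66.8, 187.0]
tcp_rot: [-3.142, -0.001, 2.808]
ft_force: [-0.1, 0.4, 0.6]
opening: 0.426
```

Request:
drive_tool([
  {"dx": 0, "dy": 0, "dz": 30, "yaw": 0},
  {"dx": 0, "dy": 0, "dz": 40, "yaw": 0},
  {"dx": 0, "dy": 0, "dz": 40, "yaw": 0},
  {"dx": 0, "dy": 0, "dz": 40, "yaw": 0},
  {"dx": 0, "dy": -30, "dz": 40, "yaw": 0},
], grip=0.5)

```text
t: 21.05
eef_pos: [569.2, -89.5, 373.7]
tcp_rot: [3.141, 0.001, 2.811]
ft_force: [1.2, -1.5, -0.2]
opening: 0.502
```

Request:
drive_tool([
  {"dx": -10, "dy": -30, "dz": 0, "yaw": 0},
  {"dx": -10, "dy": -30, "dz": 0, "yaw": 0},
  {"dx": -10, "dy": -30, "dz": 0, "yaw": 0},
  {"dx": -10, "dy": -20, "dz": 0, "yaw": 0},
  {"dx": 0, "dy": 0, "dz": 0, "yaw": 0},
], grip=0.5)

```text
t: 21.47
eef_pos: [528.0, -204.9, 370.3]
tcp_rot: [-3.141, -0.001, 2.805]
ft_force: [-0.0, 1.1, 0.6]
opening: 0.499
```

```bash
python3 - <<'E'
from h import *
t=snap("top","t7");s=snap("scene","s7")
c=np.vstack([cv2.resize(t[110:210,230:390],None,fx=3,fy=3,interpolation=2),cv2.resize(s[120:220,270:430],None,fx=3,fy=3,interpolation=2)])
cv2.imwrite("pics/c7.png",c[:,:,::-1])
z=np.clip(t[130:185,250:310].astype(float)*1.5,0,255).astype(np.uint8);cv2.imwrite("pics/t7z.png",cv2.resize(z,None,fx=10,fy=10,interpolation=2)[:,:,::-1])
for q in["small_ball_1_center","large_ball_1_center"]:
  for n in("top","scene"):print(q,n,[(np.round(x["pixel"],1),round(x["conf"],2)) for x in env.place_of(q,n)])
E
```

```text
small_ball_1_center top []
small_ball_1_center scene []
large_ball_1_center top []
large_ball_1_center scene []
```

View pics/c7.png

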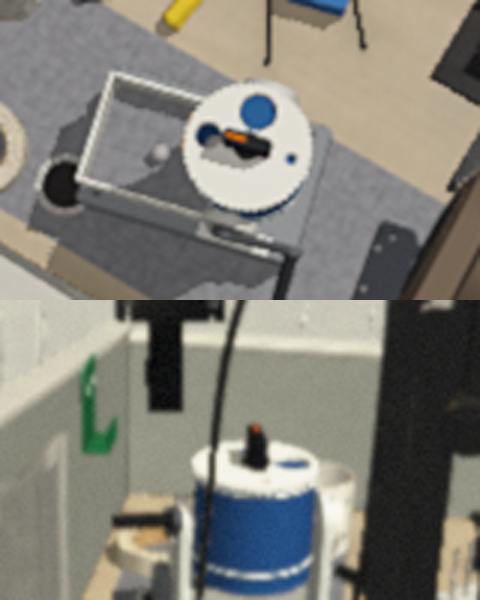

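View pics/t7z.png

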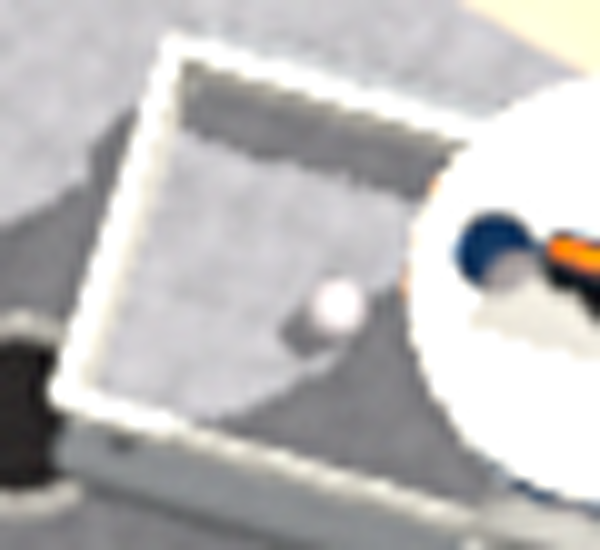

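```bash
python3 - <<'E'
from fit import *
t=cv2.imread("pics/t7.png")[143:167,288:320].astype(float)
t=np.clip(t*1.3,0,255).astype(np.uint8)
m=model((686.51,-33.24,178.48,1.31,1.57));W=m["W"]
S=22
z=cv2.resize(t,None,fx=S,fy=S,interpolation=2)
def circ(c,r,ax=(0,0,1),col=(0,255,0)):
    a=np.linspace(0,2*np.pi,60);P=[W((c[0]+r*np.cos(x),c[1]+r*np.sin(x),c[2])) for x in a]
    q=((proj("top",P)-[288,143]+.5)*S).astype(int);cv2.polylines(z,[q],True,col,1)
z2=z.copy()
circ((37,0,55.5),12.5);circ((37,0,50.5),12.5,col=(0,200,200))
circ((32.5,0,19),9.5,col=(0,0,255));circ((32.5,0,-4.5),14,col=(255,0,255))
cv2.imwrite("pics/hole.png",np.hstack([z2])[:, :]);cv2.imwrite("pics/hole2.png",z)
E
```

```text
(no output)
```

View pics/hole.png

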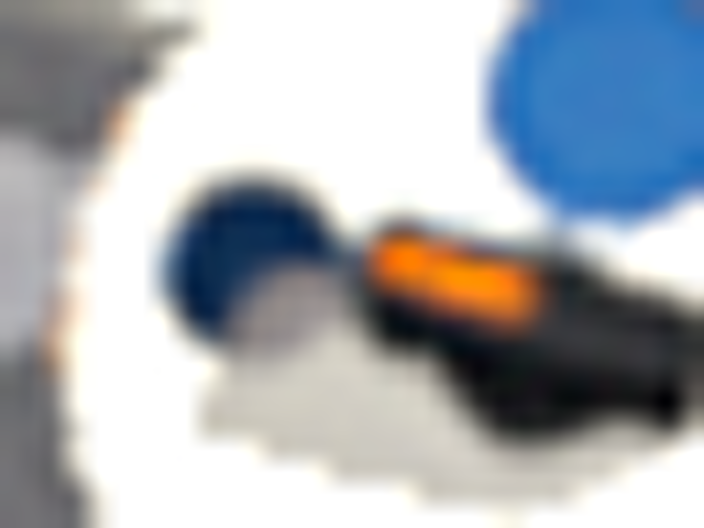

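View pics/hole2.png

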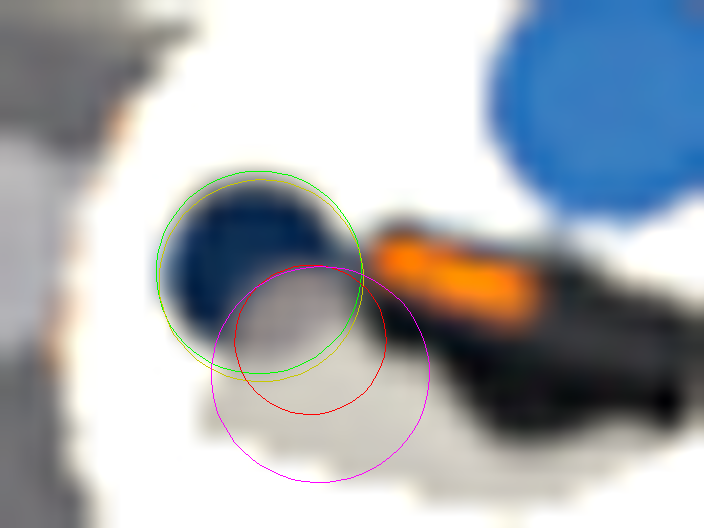

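```bash
python3 - <<'E'
from fit import *
m=model((686.51,-33.24,178.48,1.31,1.57));W=m["W"]
P=atz("top",(283.4,160.4),65.5+9.5);c,s=np.cos(1.31),np.sin(1.31);d=(P-m["hinge"])[:2];print("ball hinge xy",d@[c,s],d@[-s,c], P)
for n in("s0","s7"):
    t=cv2.imread(f"pics/{n}.png")[205:255,320:400]
    S=9;z=cv2.resize(t,None,fx=S,fy=S,interpolation=2)
    cv2.imwrite(f"pics/{n}g_raw.png",z)
    for x,y,col in [(70,0,(0,0,255)),(35,-40,(0,255,0)),(35,40,(0,255,0)),(150,-40,(255,0,0)),(150,40,(255,0,0)),(35,0,(0,255,255))]:
        q=(proj("scene",W((x,y,-113+9.5)))[0]-[320,205]+.5)*S
        cv2.circle(z,tuple(int(v) for v in q),6,col,1)
    cv2.imwrite(f"pics/{n}g.png",z)
E
```

```text
ball hinge xy 96.99237761455507 1.9828405660684336 [709.6   60.98  75.  ]
```

View pics/s7g.png

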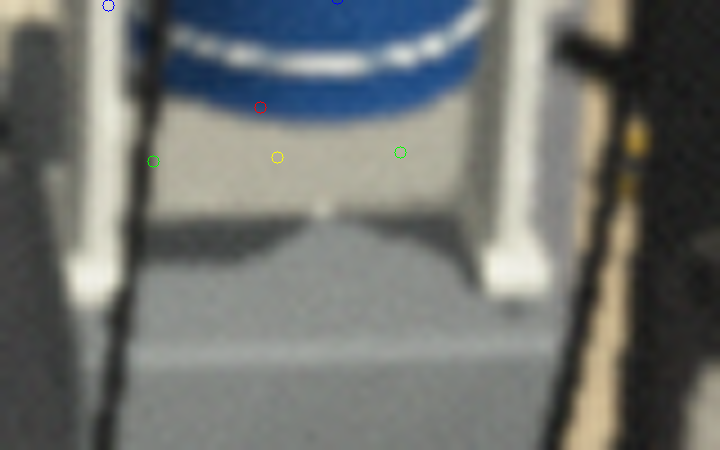

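View pics/s0g.png

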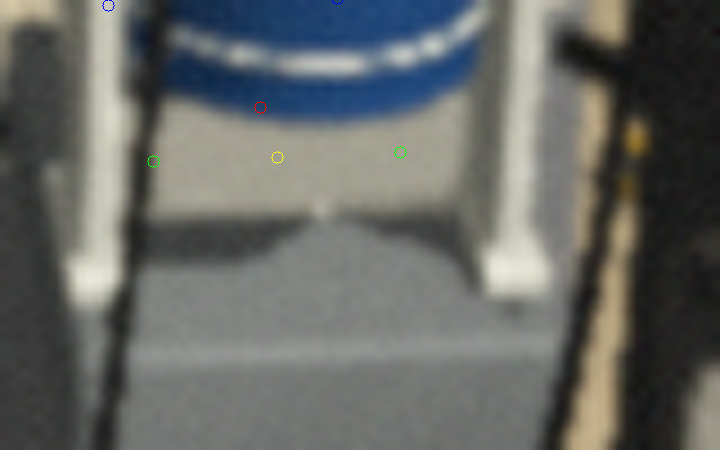

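Request:
drive_tool([
  {"dx": 12, "dy": 13, "dz": 0, "yaw": -6.6},
  {"dx": 12, "dy": 13, "dz": 0, "yaw": -6.6},
  {"dx": 12, "dy": 13, "dz": 0, "yaw": -6.6},
  {"dx": 12, "dy": 13, "dz": 0, "yaw": -6.6},
  {"dx": 12, "dy": 13, "dz": 0, "yaw": -6.6},
], grip=0.5)

```text
t: 22.18
eef_pos: [590.1, -135.0, 370.7]
tcp_rot: [3.141, -0.0, 2.228]
ft_force: [-0.3, 0.1, 0.7]
opening: 0.5
```

Request:
drive_tool([
  {"dx": 12, "dy": 13, "dz": 0, "yaw": -6.6},
  {"dx": 12, "dy": 13, "dz": 0, "yaw": -6.6},
  {"dx": 12, "dy": 13, "dz": 0, "yaw": -6.6},
  {"dx": 12, "dy": 13, "dz": 0, "yaw": -6.6},
  {"dx": 12, "dy": 13, "dz": 0, "yaw": -6.6},
], grip=0.5)

```text
t: 22.6
eef_pos: [650.1, -69.8, 370.6]
tcp_rot: [3.142, -0.0, 1.652]
ft_force: [0.2, -0.0, -1.1]
opening: 0.501
```

Request:
drive_tool([
  {"dx": 12, "dy": 13, "dz": 0, "yaw": -6.6},
  {"dx": 12, "dy": 13, "dz": 0, "yaw": -6.6},
  {"dx": 12, "dy": 13, "dz": 0, "yaw": -6.6},
  {"dx": 0, "dy": 0, "dz": 0, "yaw": 0},
  {"dx": 0, "dy": 0, "dz": 0, "yaw": 0},
], grip=0.5)

```text
t: 23.02
eef_pos: [685.6, -31.3, 370.1]
tcp_rot: [-3.141, 0.0, 1.315]
ft_force: [0.0, 0.2, 0.9]
opening: 0.496
```

Request:
drive_tool([
  {"dx": 0.4, "dy": -1.5, "dz": -40, "yaw": 0},
  {"dx": 0, "dy": 0, "dz": -40, "yaw": 0},
  {"dx": 0, "dy": 0, "dz": -30, "yaw": 0},
  {"dx": 0, "dy": 0, "dz": -16, "yaw": 0},
  {"dx": 0, "dy": 0, "dz": -4, "yaw": 0},
], grip=0.5)

```text
t: 23.43
eef_pos: [684.2, -34.4, 237.4]
tcp_rot: [-3.137, 0.001, 1.314]
ft_force: [0.3, 0.1, -0.2]
opening: 0.502
```

Request:
drive_tool([
  {"dx": 0, "dy": 0, "dz": 0, "yaw": 0},
  {"dx": 0, "dy": 0, "dz": 0, "yaw": 0},
  {"dx": 0, "dy": 0, "dz": 0, "yaw": 0},
  {"dx": 0, "dy": 0, "dz": 0, "yaw": 0},
  {"dx": 0, "dy": 0, "dz": 0, "yaw": 0},
], grip=0)

```text
t: 23.85
eef_pos: [686.0, -34.3, 241.9]
tcp_rot: [3.14, -0.0, 1.311]
ft_force: [-0.1, -0.3, -0.2]
opening: 0.205
```

Request:
drive_tool([
  {"dx": 0, "dy": 0, "dz": 0, "yaw": 0},
  {"dx": 0, "dy": 0, "dz": 0, "yaw": 0},
  {"dx": 0, "dy": 0, "dz": 0, "yaw": 0},
], grip=0)

```text
t: 24.1
eef_pos: [685.7, -34.2, 241.5]
tcp_rot: [3.141, -0.0, 1.311]
ft_force: [-2.4, 0.2, 6.6]
opening: 0.15
```

Request:
drive_tool([
  {"dx": 0, "dy": 0, "dz": 0, "yaw": 6},
  {"dx": 0, "dy": 0, "dz": 0, "yaw": 6.6},
  {"dx": 0, "dy": 0, "dz": 0, "yaw": 6.6},
  {"dx": 0, "dy": 0, "dz": 0, "yaw": 6.6},
  {"dx": 0, "dy": 0, "dz": 0, "yaw": 6.6},
], grip=0)

```text
t: 24.52
eef_pos: [686.9, -34.2, 241.5]
tcp_rot: [3.138, 0.001, 1.882]
ft_force: [6.6, 0.9, 2.2]
opening: 0.142
```

Request:
drive_tool([
  {"dx": 0, "dy": 0, "dz": 0, "yaw": 6.6},
  {"dx": 0, "dy": 0, "dz": 0, "yaw": 6.6},
  {"dx": 0, "dy": 0, "dz": 0, "yaw": 6.6},
  {"dx": 0, "dy": 0, "dz": 0, "yaw": 6.6},
  {"dx": 0, "dy": 0, "dz": 0, "yaw": 6.6},
], grip=0)

```text
t: 24.93
eef_pos: [687.9, -33.5, 241.5]
tcp_rot: [3.137, 0.004, 2.458]
ft_force: [11.5, 5.9, 1.3]
opening: 0.141
```

Request:
drive_tool([
  {"dx": 0, "dy": 0, "dz": 0, "yaw": 6.6},
  {"dx": 0, "dy": 0, "dz": 0, "yaw": 6.6},
  {"dx": 0, "dy": 0, "dz": 0, "yaw": 6.6},
  {"dx": 0, "dy": 0, "dz": 0, "yaw": 0},
  {"dx": 0, "dy": 0, "dz": 0, "yaw": 0},
], grip=0)

```text
t: 25.35
eef_pos: [688.2, -32.8, 241.5]
tcp_rot: [3.138, 0.006, 2.799]
ft_force: [13.0, 8.7, 1.2]
opening: 0.148
```

Request:
drive_tool([
  {"dx": 0, "dy": 0, "dz": 0, "yaw": 0},
  {"dx": 0, "dy": 0, "dz": 0, "yaw": 0},
  {"dx": 0, "dy": 0, "dz": 0, "yaw": 0},
  {"dx": 0, "dy": 0, "dz": 0, "yaw": 0},
  {"dx": 0, "dy": 0, "dz": 10, "yaw": 0},
], grip=0.5)

```text
t: 25.77
eef_pos: [685.0, -34.3, 249.1]
tcp_rot: [-3.141, -0.003, 2.798]
ft_force: [0.2, -0.2, -0.3]
opening: 0.44
```

Request:
drive_tool([
  {"dx": 0, "dy": 0, "dz": 35, "yaw": 0},
  {"dx": 0, "dy": 0, "dz": 35, "yaw": 0},
  {"dx": 0, "dy": 0, "dz": 35, "yaw": 0},
  {"dx": -25, "dy": -28, "dz": 14, "yaw": 0},
  {"dx": -25, "dy": -28, "dz": 0, "yaw": 0},
], grip=0.5)

```text
t: 26.18
eef_pos: [636.2, -90.1, 374.1]
tcp_rot: [3.141, 0.006, 2.8]
ft_force: [0.8, -1.6, -0.1]
opening: 0.5
```

Request:
drive_tool([
  {"dx": -25, "dy": -28, "dz": 0, "yaw": 0},
  {"dx": -25, "dy": -28, "dz": 0, "yaw": 0},
  {"dx": -25, "dy": -28, "dz": 0, "yaw": 0},
  {"dx": -25, "dy": -28, "dz": 0, "yaw": 0},
  {"dx": 0, "dy": 0, "dz": 0, "yaw": 0},
], grip=0.5)

```text
t: 26.6
eef_pos: [532.3, -206.0, 371.1]
tcp_rot: [-3.14, 0.001, 2.794]
ft_force: [-0.5, 0.2, -0.9]
opening: 0.503
```

```bash
python3 - <<'E'
from fit import *
t0=snap("top","t8");s=snap("scene","s8")
t=np.clip(t0[110:185,250:350].astype(float)*1.2,0,255).astype(np.uint8);cv2.imwrite("pics/t8z.png",cv2.resize(t,None,fx=8,fy=8,interpolation=2)[:,:,::-1])
m=model((686.51,-33.24,178.48,1.31,3.1));W=m["W"]
S=20;z=cv2.resize(np.clip(t0[143:173,288:320][:,:,::-1].astype(float)*1.3,0,255).astype(np.uint8),None,fx=S,fy=S,interpolation=2);r=z.copy()
def circ(c,r,col):
    a=np.linspace(0,2*np.pi,60);P=[W((c[0]+r*np.cos(x),c[1]+r*np.sin(x),c[2])) for x in a]
    cv2.polylines(z,[((proj("top",P)-[288,143]+.5)*S).astype(int)],True,col,1)
circ((37,0,55.5),17,(0,255,0));circ((32.5,0,19),9.5,(0,0,255));circ((32.5,0,-4.5),14,(255,0,255))
cv2.imwrite("pics/hole3.png",cv2.resize(np.hstack([r,z]),None,fx=.6,fy=.6))
print(env.state()["t"])
for q in["small_ball_1_center","large_ball_1_center"]:
  print(q,[(np.round(x["pixel"],1),round(x["conf"],2)) for x in env.place_of(q,"top")])
E
```

```text
26.7
small_ball_1_center [(array([301.9, 160.5]), 0.69)]
large_ball_1_center [(array([314.6, 160.5]), 0.24)]
```

View pics/t8z.png

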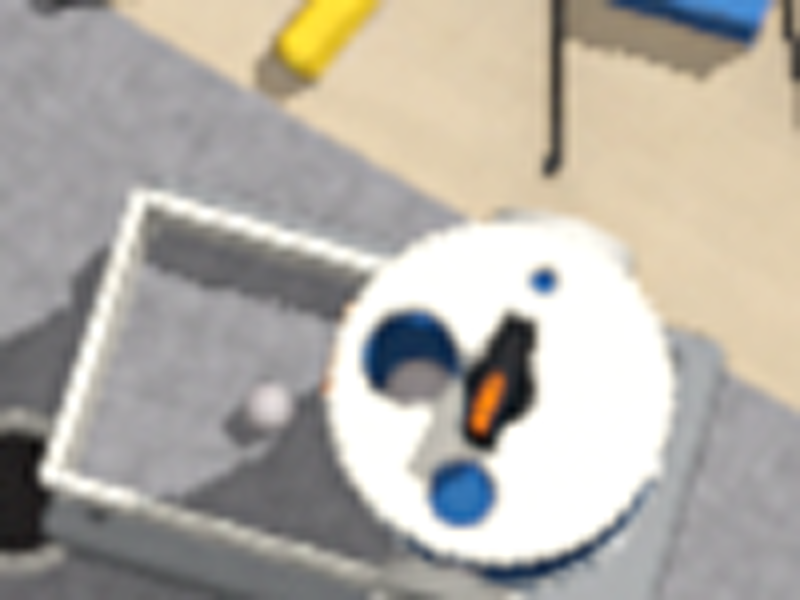

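View pics/hole3.png

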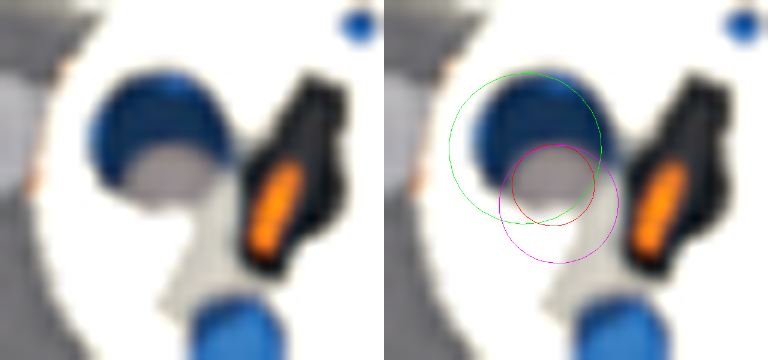

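```bash
python3 - <<'E'
from fit import *
ims=[env.read_camera("top").astype(float) for _ in range(3)]
t=np.mean(ims,0);cv2.imwrite("pics/t9.png",t[:,:,::-1].astype(np.uint8))
sat=(t[:,:,2]-t[:,:,0])[146:164,292:312]
np.set_printoptions(linewidth=200,precision=0,suppress=True)
print(sat);print(t[146:164,292:312].mean(2))
E
python3 - <<'E'
import cv2
t=cv2.imread("pics/t9.png");cv2.imwrite("pics/t9w.png",cv2.resize(t[60:260,180:440],None,fx=3,fy=3,interpolation=2))
E
```

```text
[[   3.    4.   -2.  -10.  -12.  -13.  -13.  -12.  -13.  -13.  -13.  -13.  -12.  -12.  -12.  -12.  -12.  -12.  -12.  -12.]
 [   3.  -12.  -15.  -11.  -13.  -14.  -13.  -14.  -15.  -16.  -15.  -15.  -14.  -13.  -12.  -12.  -12.  -12.  -12.  -12.]
 [  -5.  -36.  -30.  -13.  -13.  -14.  -13.   -9.  -10.   -7.   -8.  -11.  -14.  -14.  -12.  -12.  -12.  -12.  -12.  -12.]
 [ -12.  -26.  -19.  -13.  -13.  -12.   -2.   18.   32.   52.   66.   42.   -1.  -13.  -13.  -12.  -12.  -12.  -12.  -12.]
 [ -17.  -20.  -13.  -11.   -6.    2.   29.   52.   60.   70.   85.   77.   42.    4.  -12.  -13.  -12.  -12.  -13.  -13.]
 [ -14.  -15.  -14.   -9.   16.   33.   51.   53.   49.   49.   50.   56.   60.   30.   -4.  -11.  -13.  -12.  -13.  -12.]
 [ -15.  -14.  -12.    2.   44.   51.   49.   49.   48.   49.   47.   48.   54.   45.    9.  -12.  -14.  -13.  -12.   -8.]
 [ -19.  -14.   -7.   33.   66.   52.   48.   50.   51.   51.   51.   50.   51.   54.   26.   -8.  -13.  -13.  -11.   -3.]
 [ -23.  -14.   -7.   44.   69.   50.   48.   50.   45.   38.   36.   38.   47.   54.   43.    9.   -6.  -12.   -8. 
[... 2269 characters left out ...]
  74.  35.  71. 100. 109. 111. 113. 112. 108. 102. 110. 105.  41.  22.  52.  87.]
 [219. 223. 223. 203. 124.  68.  83. 103. 109. 111. 113. 110. 107. 116. 140. 130.  40.  33.  82. 103.]
 [224. 222. 222. 218. 196. 159. 126. 110. 108. 114. 118. 115. 117. 137. 156. 138.  52.  51. 100. 111.]
 [216. 221. 221. 222. 220. 212. 198. 169. 142. 153. 166. 158. 145. 153. 161. 137.  59.  76. 107. 106.]
 [220. 221. 220. 220. 221. 222. 220. 212. 206. 210. 214. 196. 158. 157. 160. 133.  56.  85. 104.  84.]
 [217. 222. 220. 219. 220. 220. 221. 221. 222. 223. 224. 205. 159. 156. 152. 117.  56.  97. 109.  61.]
 [205. 222. 220. 219. 219. 220. 220. 220. 221. 222. 212. 179. 155. 156. 149. 107.  43.  78.  89.  42.]]
```

View pics/t9w.png

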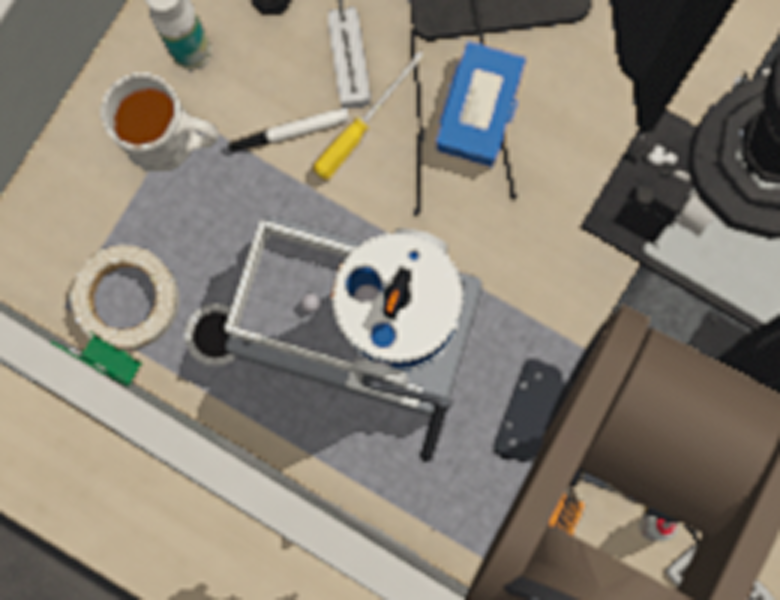

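```bash
python3 - <<'E'
import cv2,numpy as np
a=cv2.imread("pics/t0.png").astype(int);o=[]
for f in("t7","t9"):
    b=cv2.imread(f"pics/{f}.png").astype(int);o.append(np.abs(a-b).max(2))
d=np.minimum(o[0],o[1]);m=(cv2.blur(d.astype(np.float32),(3,3))>15).astype(np.uint8)
n,l,s,c=cv2.connectedComponentsWithStats(m)
for i in range(1,n):
    if s[i,4]>3:print(s[i],c[i].round(1))
a=cv2.imread("pics/s0.png").astype(int);b=cv2.imread("pics/s8.png").astype(int)
m=(cv2.blur(np.abs(a-b).max(2).astype(np.float32),(3,3))>15).astype(np.uint8)
n,l,s,c=cv2.connectedComponentsWithStats(m);print("scene")
for i in range(1,n):
    if s[i,4]>3:print(s[i],c[i].round(1))
t=cv2.imread("pics/t9.png")[125:190,245:320].astype(float)
t=255*(np.clip(t/255,0,1)**.5)
cv2.imwrite("pics/t9t.png",cv2.resize(t.astype(np.uint8),None,fx=9,fy=9,interpolation=2))
E
```

```text
[294 141  37  31 627] [311.9 153.7]
[278 157  10   9  56] [282.5 161.3]
[290 158   4   5  12] [291.4 159.9]
[  268   166   187   234 19589] [364.5 292.5]
[316 168   8   7  42] [319.6 171.2]
[ 235  257   60   40 1084] [268.6 274.5]
[ 140  268  134  132 8073] [216.9 345.5]
[   0  297  176  103 9500] [ 55.9 357.2]
scene
[    0     0   357   400 67142] [133.8 155. ]
[115   0   8  11  62] [118.3   4. ]
[435   0  10   6  48] [439.4   2.6]
[503   0   4   1   4] [504.5   0. ]
[ 538    0   68   42 1878] [575.   18.7]
[627   2  13  42 254] [634.9  28. ]
[515   9   4   4   9] [516.9  11.1]
[67 10  3  2  4] [68.  10.5]
[71 13  3  2  4] [71.8 13.8]
[118  12   2   2   4] [118.5  12.5]
[632  14   3   2   4] [633.2  14.2]
[491  17   3   2   4] [491.8  17.8]
[63 23  3  4  6] [64.3 24.7]
[537  23   8  15  56] [540.9  30.3]
[439  25   3   5   8] [439.9  27.1]
[547  24   4   3  10] [548.3  25.2]
[433  33  29  53 890] [446.3  58. ]
[400  35   3   4  10] [401.   36.5]
[354  46   2   3   4] [354.2  47.2]
[491  50  40  37 912] [510.6  66.5]
[544  53  27  26 379] [556.6  65. ]
[572  53  35  21 387] [586.5  6
[... 5156 characters left out ...]
5] [468.  365.9]
[531 362   4   4   7] [532.1 363.9]
[536 362   3   3   8] [537.1 362.9]
[461 364   3   3   7] [462.1 364.7]
[521 364   4   4   9] [522.7 365.6]
[471 367   3   4   8] [472.1 368.9]
[538 366   4   2   5] [539.4 366.2]
[114 369  11  10  39] [119.5 374.4]
[456 368   6   5  13] [458.8 370. ]
[526 368   4   3   6] [527.8 369. ]
[221 373   4   4   8] [222.4 374.5]
[487 373   5   4  13] [489.  374.8]
[217 378   5   7  19] [219.2 380.5]
[536 378   3   4   8] [537.4 379.6]
[113 380   3   3   6] [114.2 381.2]
[110 383   4   4  11] [111.2 384.9]
[115 384   3   3   8] [115.9 384.9]
[102 393   7   7  20] [105.6 395.4]
[211 397   2   3   4] [211.8 398. ]
[ 99 398   4   2   6] [100.5 398.7]
```

View pics/t9t.png

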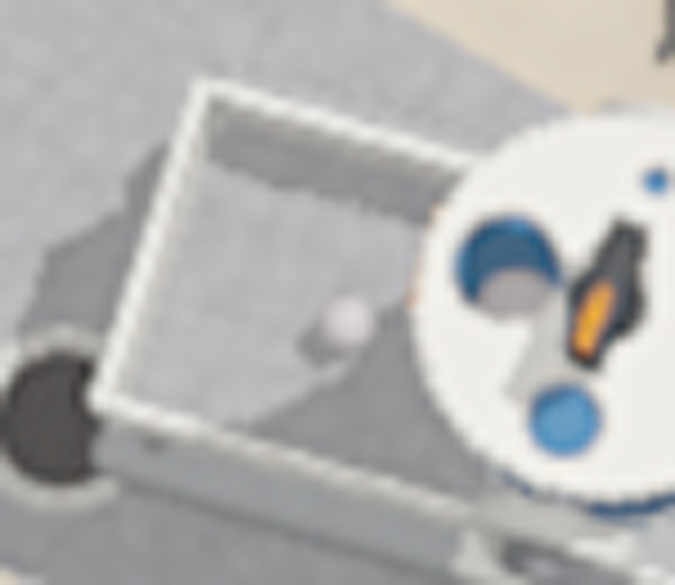

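```bash
python3 - <<'E'
import cv2,numpy as np
o=[]
for f in("t0","t7","t9"):
    t=cv2.imread(f"pics/{f}.png")[148:172,276:302].astype(float);t=255*(t/255)**.6
    o.append(cv2.resize(t.astype(np.uint8),None,fx=10,fy=10,interpolation=0))
cv2.imwrite("pics/cmp.png",np.hstack(o))
E
```

```text
(no output)
```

View pics/cmp.png

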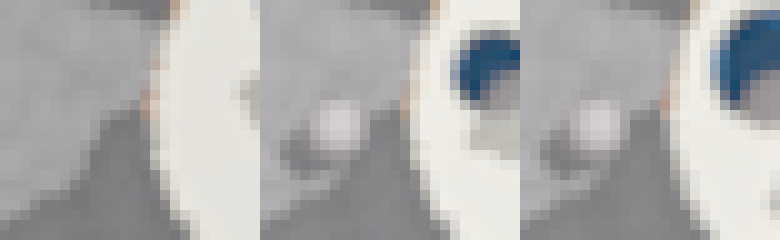

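Request:
drive_tool([
  {"dx": 25, "dy": 28, "dz": 0, "yaw": 0},
  {"dx": 25, "dy": 28, "dz": 0, "yaw": 0},
  {"dx": 25, "dy": 28, "dz": 0, "yaw": 0},
  {"dx": 25, "dy": 28, "dz": 0, "yaw": 0},
  {"dx": 25, "dy": 28, "dz": 0, "yaw": 0},
], grip=0.5)

```text
t: 27.37
eef_pos: [662.0, -59.7, 369.5]
tcp_rot: [3.142, -0.0, 2.799]
ft_force: [-0.6, -0.6, -1.1]
opening: 0.501
```

Request:
drive_tool([
  {"dx": 25, "dy": 28, "dz": 0, "yaw": 0},
  {"dx": 0, "dy": 0, "dz": 0, "yaw": 0},
  {"dx": 0, "dy": 0, "dz": -30, "yaw": 0},
  {"dx": 0, "dy": 0, "dz": -30, "yaw": 0},
  {"dx": 0, "dy": 0, "dz": 0, "yaw": 0},
], grip=0.5)

```text
t: 27.78
eef_pos: [684.3, -32.9, 303.6]
tcp_rot: [-3.14, -0.009, 2.799]
ft_force: [-1.0, 0.1, -0.8]
opening: 0.502
```

Request:
drive_tool([
  {"dx": 1, "dy": 0, "dz": -30, "yaw": 0},
  {"dx": 0, "dy": 0, "dz": -25, "yaw": 0},
  {"dx": 0, "dy": 0, "dz": -10, "yaw": 0},
  {"dx": 0, "dy": 0, "dz": 0, "yaw": 0},
  {"dx": 0, "dy": 0, "dz": 0, "yaw": 0},
], grip=0.5)

```text
t: 28.2
eef_pos: [687.2, -34.2, 246.0]
tcp_rot: [3.141, 0.001, 2.798]
ft_force: [0.3, 0.3, 1.0]
opening: 0.498
```

Request:
drive_tool([
  {"dx": 0, "dy": 1, "dz": -5, "yaw": 0},
  {"dx": 0, "dy": 0, "dz": 0, "yaw": 0},
], grip=0)

```text
t: 28.37
eef_pos: [687.1, -33.1, 240.7]
tcp_rot: [3.141, 0.001, 2.798]
ft_force: [-0.2, -0.5, -0.2]
opening: 0.409
```

Request:
drive_tool([
  {"dx": 0, "dy": 0, "dz": 0, "yaw": 0},
  {"dx": 0, "dy": 0, "dz": 0, "yaw": 0},
  {"dx": 0, "dy": 0, "dz": 0, "yaw": 0},
  {"dx": 0, "dy": 0, "dz": 0, "yaw": 0},
  {"dx": 0, "dy": 0, "dz": 0, "yaw": 0},
], grip=0)

```text
t: 28.78
eef_pos: [687.2, -32.4, 240.2]
tcp_rot: [3.14, 0.001, 2.798]
ft_force: [1.7, 4.2, 0.2]
opening: 0.146
```

Request:
drive_tool([
  {"dx": 0, "dy": 0, "dz": 0, "yaw": 0},
  {"dx": 0, "dy": 0, "dz": 0, "yaw": 0},
  {"dx": 0, "dy": 0, "dz": 0, "yaw": 0},
  {"dx": 0, "dy": 0, "dz": 0, "yaw": -5},
  {"dx": 0, "dy": 0, "dz": 0, "yaw": -6.6},
], grip=0)

```text
t: 29.2
eef_pos: [687.1, -32.6, 240.1]
tcp_rot: [3.14, 0.001, 2.592]
ft_force: [1.5, 3.0, 1.1]
opening: 0.147
```

Request:
drive_tool([
  {"dx": 0, "dy": 0, "dz": 0, "yaw": -6.6},
  {"dx": 0, "dy": 0, "dz": 0, "yaw": -6.6},
  {"dx": 0, "dy": 0, "dz": 0, "yaw": -6.6},
  {"dx": 0, "dy": 0, "dz": 0, "yaw": -6.6},
  {"dx": 0, "dy": 0, "dz": 0, "yaw": -6.6},
], grip=0)

```text
t: 29.62
eef_pos: [686.7, -32.9, 240.1]
tcp_rot: [3.141, -0.0, 2.014]
ft_force: [-1.9, 2.3, 2.2]
opening: 0.148
```

Request:
drive_tool([
  {"dx": 0, "dy": 0, "dz": 0, "yaw": -6.6},
  {"dx": 0, "dy": 0, "dz": 0, "yaw": -6.6},
  {"dx": 0, "dy": 0, "dz": 0, "yaw": -6.6},
  {"dx": 0, "dy": 0, "dz": 0, "yaw": -6.6},
  {"dx": 0, "dy": 0, "dz": 0, "yaw": -6.6},
], grip=0)

```text
t: 30.03
eef_pos: [686.2, -33.0, 240.1]
tcp_rot: [-3.14, -0.0, 1.438]
ft_force: [-4.9, 2.0, 3.2]
opening: 0.146
```

Request:
drive_tool([
  {"dx": 0, "dy": 0, "dz": 0, "yaw": -6.6},
  {"dx": 0, "dy": 0, "dz": 0, "yaw": 0},
  {"dx": 0, "dy": 0, "dz": 0, "yaw": 0},
], grip=0)

```text
t: 30.28
eef_pos: [686.1, -33.0, 240.1]
tcp_rot: [-3.14, -0.0, 1.328]
ft_force: [-4.6, 1.2, 2.9]
opening: 0.143
```

Request:
drive_tool([
  {"dx": 0, "dy": 0, "dz": 0, "yaw": 0},
  {"dx": 0, "dy": 0, "dz": 0, "yaw": 0},
  {"dx": 0, "dy": 0, "dz": 0, "yaw": 0},
  {"dx": 0, "dy": 0, "dz": 0, "yaw": 0},
  {"dx": 0, "dy": 0, "dz": 10, "yaw": 0},
], grip=0.5)

```text
t: 30.7
eef_pos: [686.2, -33.2, 248.1]
tcp_rot: [-3.139, 0.0, 1.328]
ft_force: [0.7, -0.3, -0.9]
opening: 0.44
```

Request:
drive_tool([
  {"dx": 0, "dy": 0, "dz": 35, "yaw": 0},
  {"dx": 0, "dy": 0, "dz": 35, "yaw": 0},
  {"dx": 0, "dy": 0, "dz": 35, "yaw": 0},
  {"dx": -25, "dy": -28, "dz": 20, "yaw": 0},
  {"dx": -25, "dy": -28, "dz": 0, "yaw": 0},
], grip=0.5)

```text
t: 31.12
eef_pos: [638.0, -88.4, 379.4]
tcp_rot: [3.134, -0.0, 1.331]
ft_force: [1.3, -0.2, 0.8]
opening: 0.499
```

Request:
drive_tool([
  {"dx": -25, "dy": -28, "dz": 0, "yaw": 0},
  {"dx": -25, "dy": -28, "dz": 0, "yaw": 0},
  {"dx": -25, "dy": -28, "dz": 0, "yaw": 0},
  {"dx": -25, "dy": -28, "dz": 0, "yaw": 0},
  {"dx": 0, "dy": 0, "dz": 0, "yaw": 0},
], grip=0.5)

```text
t: 31.53
eef_pos: [534.0, -204.3, 375.7]
tcp_rot: [3.141, 0.002, 1.325]
ft_force: [-0.5, 0.2, -0.6]
opening: 0.505
```

```bash
python3 - <<'E'
from h import *
t=snap("top","t10");s=snap("scene","s10")
c=np.vstack([cv2.resize(t[110:210,230:390],None,fx=3,fy=3,interpolation=2),cv2.resize(s[120:220,270:430],None,fx=3,fy=3,interpolation=2)])
cv2.imwrite("pics/c10.png",c[:,:,::-1]);print(env.state()["t"],env.state()["ft_force"])
E
```

```text
31.6333 [ 0.54935537  1.03356419 -0.38571888]
```

View pics/c10.png

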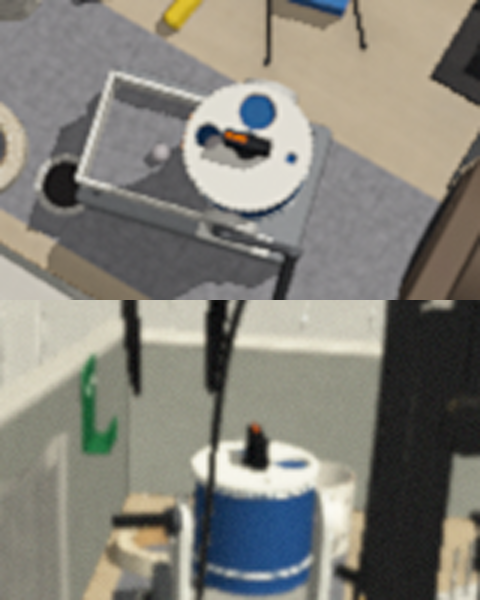

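```bash
python3 -c "
from cell import env
print(env.job_done())"
```

```text
the job is handed in; nothing more can be done
None
```

I handed the job in at about 31.6 s of the 72 s limit. I only directly saw one of the two small balls in the tray.

**What I did:**
- I turned the cap about 44° until the middle hole was over the outlet. Camera overlay put it at about 1.55–1.57 rad.
- I tipped the drum by its handle to the far stop, which showed as about 27 N at the end, and held it near or at full tip for over 3 s.
- I swung it back to the upright stop, at the same handle position as at the start, and let go.
- With the drum upright, I briefly turned the large hole over the outlet to look into the bore. I then set the middle hole back, to about 1.58 rad by the tool's yaw.

**Last checks:**
- **Drum:** upright and released, with the gripper clear of everything.
- **Bore:** the topmost ball showed a visible width of more than 21 mm. Its depth matches the upper of two stacked large balls, so both large balls are in and both small ones are out.
- **Tray:** one small ball is clearly visible, about 97 mm from the tipping axis. I never saw the second one. It must lie in the part of the tray hidden under the cap's edge, because I saw no ball on the parts of the desk that were in view.
- **Disagreements:** the ball detector mostly found nothing. Once it labelled the ball in the bore as "small" (confidence 0.69), which disagrees with my size measurement.
- **Other things on the desk:** I saw nothing moved where I looked. I did not measure their positions again at the end.

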